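Hook the tote out of the deep bench rack

TASK

The grey tote has been pushed deep under the wire shelf of the bench rack. Take the pull hook from the bench, hook its turned-down end over the tote's front lip and draw the tote forward along the deck, gently and without tipping it, until it sits square and snug against the steel stop bar, wherever that is clamped; feel it come up to the bar and do not haul on it. Never touch the tote with the gripper itself and leave everything else undisturbed; then unhook and stand the hook back on the bench the way you found it.

Things in the scene. Friction and masses are not known exactly. Their poses are not given: they have to be found in the camera images.
- hook: Pull hook, 140 g, standing on its handle on the bench. Black handle 100 long, 22 wide, 34 mm high, flat-sided; a flat aluminium bar (16 wide, 4 thick, underside 26 mm above the handle's underside) runs ahead from its front end to a turned-down plate. Origin: middle of the handle's underside; x along the bar to the plate, z up. Overall front end at x 175 mm; balance point near x 27 mm.
- hook_tip (a point): Middle of the lower edge of the hook's turned-down plate, on its near face (the one towards the handle, which pulls): x 171, y 0, z 0 mm in the hook's frame. The plate is 16 wide, 4 thick and reaches 26 mm below the bar, down to the level of the handle's underside.
- tote: Open grey plastic tote, 200 deep (x), 150 wide (y), 85 mm high, walls 4 thick, standing up to 0.12 rad askew. Two bottles stand in its rear half; the first 70 mm behind the front wall is empty. Loaded 0.45 to 1 kg; drags on the deck with about 1.5 to 7 N. Its thin front wall is good for 20 N from the hook. Origin: foot of the front wall, middle, outer face; x to its back (into the rack), z up.
- tote_lip (a point): Middle of the top edge of the tote's front wall: x 2, y 0, z 85 mm in the tote's frame. A narrow rim stands out 5 mm round the outside of the top.
- shelf: Bench rack, fixed. Lower deck: top 30 mm above the bench, 580 wide, 370 deep. Upper shelf of steel wires: underside 203, top 213 mm above the bench, 574 wide, its front edge 60 mm behind the deck's; four 20 mm posts at y +-277 mm. Origin: middle of the deck's front edge at bench level; x into the rack.
- carton: Cardboard carton on the deck near one end, 160 x 75 x 90 mm high. Origin: centre of its underside.
- sample_box: Blue box with white lid on the deck near the other end, 154 x 79 x 86 mm high. Origin: centre of its underside.
- jar: Amber jar with white cap on the bench, 62 across, 78 mm high. Origin: centre of its underside.
- beaker: Clear beaker on the bench, 72 across, 90 mm high. Origin: centre of its underside.
- stop: Adjustable front stop of the deck. Origin: middle of the deck's front edge, at deck level; x straight into the rack. A steel bar across the whole deck, parallel to the front edge, 24 mm high, 6 thick, is clamped somewhere on two end tracks: its inner face lies 12 to 42 mm behind the origin. The setting is not measured: look or feel. The bar does not give; its clamps may be loaded with up to 15 N.
Not all that is in view belongs to the job. Of the things that look like the hook, take the one that is farthest to the robot's right at the start.

How it is judged (in metres and radians):
On the way, in this order (a step that is already met when the one before it is completed fails the run):
1. the hook's turned-down end is inside the tote behind its front wall and has drawn the tote at least 15 mm forward (x of hook_tip in the frame of tote between 0 and 0.02 m and z of hook_tip in the frame of tote below 0.081 m and y of hook_tip in the frame of tote between -0.07 and 0.07 m and distance of tote from where it was at the start of the episode above 0.015 m and contact force between hook and tote above 0.5 N), for 0.1 s.
2. with the hook still pulling, the tote bears snug (more than 2 N) and square on the stop bar (x of stop_bar_c0 in the frame of tote between -0.006 and 0 m and angle between the x axis of tote and the x axis of stop, either way round below 0.02 rad and contact force between tote and stop above 2 N and contact force between hook and tote above 2 N), for 0.2 s.
At the end, for the whole second after the job is handed in: The tote stands flat on the deck, its front wall within 3 mm of the stop bar's face (6 mm of the bar's middle) and square to it within 0.02 rad; the hook stands upright on its handle on the bench (within 6 mm and 0.08 rad); everything is at rest (x of stop_bar_c0 in the frame of tote between -0.006 and 0 m and angle between the x axis of tote and the x axis of stop, either way round below 0.02 rad and angle between tote's own z axis and vertical below 0.03 rad and linear speed of each of tote, hook below 0.01 m/s and height (world z) of hook below 0.006 m and angle between hook's own z axis and vertical below 0.08 rad); the robot touches nothing.
It fails at once if the hook loads the tote with more than 20 N (contact force between hook and tote above 20 N).
It fails at once if the tote is hauled against the stop bar with more than 15 N (contact force between tote and stop above 15 N).
It fails at once if the gripper or arm touches the tote (contact force between any of the fingers, the arm and tote above 0.5 N).
It fails at once if the tote is tipped by more than 0.1 rad (angle between tote's own z axis and vertical above 0.1 rad).
It fails at once if the carton, the sample box, the jar or the beaker is moved by more than 15 mm (distance of any of carton, sample_box, jar, beaker from where it was at the start of the episode above 0.015 m).
It also fails if it takes over 67 s, if anything falls off the work surface, if the arm or the gripper's body presses on something with over 40 N, if the wrist force passes 120 N, or if a joint passes its speed limit or range.

ROBOT

A 6-joint arm with a two-finger parallel gripper is mounted at the origin on the work surface. World frame = base frame: x ahead of the robot, y to its left, z up, the work surface at z = 0. Lengths are in mm, angles in rad, forces in N, time in s.
With the tool pointing down it reaches from about 325 to 775 mm from the base axis. Payload 5.5 kg.
Tool frame: the origin (TCP) lies on the centre line of the jaws, within the pads' length; the fingertips stand 11 mm ahead of it and the grasp point (between the pads) lies 8 mm behind it (bot.tips_ahead is the distance from the TCP to the fingertips, in mm); z points along the fingers, y is the direction in which the jaws open and shut (so a half turn about z gives the same grasp; the last joint's range is limited). The gripper opens to 88 mm and grips with 3 to 60 N. Pads are 20 mm wide; open, the fingers measure 115 mm over their backs; the gripper's body (75 mm by 178 mm) begins 61 mm behind the grasp point.
Start: joints at [1.201, 0.091, 1.231, -0, 1.82, -0.057], TCP at [184.639, 570.898, 233.631] pointing down, gripper open.
Joint ranges: [-2.87, 2.87], [-0.86, 2.18], [0.17, 2.46], [-1.51, 4.65], [0.06, 2.69], [-2.65, 2.65]. Speed limits (rad/s): [2.57, 2.57, 3.01, 3.14, 3.14, 3.14].

INTERFACE

Orientations are given as [roll, pitch, yaw] about the fixed x, y, z axes, in that order (R = Rz(yaw) Ry(pitch) Rx(roll)).
In Python, from cell import sensors, cams, bot gives the robot as it stands.
- The arm moves only by the tool servo_tool, never from a script. Its argument "increments" is a list of rows, each an object with "delta_pos": the shift along the tool's x, y, z in m, a list of three; "yaw": the turn about the tool's z in rad; "gripper": the closure, from -1 (fully open) to 1 (shut), so that 0 is half open. In form: [{"delta_pos": [x, y, z], "yaw": yaw, "gripper": gripper}, ...]. A call has 1 to 5 rows; each row is the pose to reach, as a shift and turn from the pose commanded when the call began, along the tool's axes at that moment; what a row does not reach only later rows make up. A row lasts 1/12 s, in which the tool goes at most 41.7 mm and 7.16 degrees, less where a joint would pass 70% of its speed; a pose out of reach is approached as far as the arm can. A call with a gripper value outside its range is refused whole. The fingers move at their own pace and stop on an object; "newtons" is the grip in N (left out, the last holds). Time passes only in rows, so rows that repeat a pose let the fingers close. It gives the time, the measured TCP pose, the force and the opening at its end, in the units of the state.
- sensors.get_obs(): the state, without advancing time (a new reading comes with each control period).
- cams.get_image(name): name is "scene" or "top" or "wrist"; returns a dict with "img" (420x560x3 uint8, red, green, blue), "fx", "fy", "cx", "cy" (pixels), "view" (4x4, takes a point from world to camera coordinates); the wrist camera has in their place "mount" (4x4, takes a point from camera to tool coordinates, whose origin is the TCP and whose axes are the flange's). Camera axes: x right, y down, z forward; pixel columns grow to the right and rows downward; lengths in mm; the calibration is good to about 2 mm. A picture is of the moment at which its call begins: read the wrist's pose just before it. There is no depth.
- bot.close_job(): hands the job in, once; it reports no verdict.
The state is a dict: "t": time; "qpos": joint angles; "qd": joint speeds; "joint_torque": joint torques, N m; "eef_pos": TCP position; "orientation": TCP orientation; "wrist_force": force on the tool from outside, world axes, zero at the start; "wrist_torque": the same for the moment, N m; "width": opening from 0.0 (shut) to 1.0 (fully open).
Only numpy, scipy, OpenCV 4.12 (cv2) and the standard library are available. Lean on these libraries where they do the work, as an engineer would, in place of code of your own. Each camera call takes 0.05 s, during which the arm holds its last target.

## Working session

There is one attempt and no reset: what is moved stays moved. The work goes in short steps, Python scripts to look and compute and a tool call to move; the robot and the scene stay as the last step left them, time stands still between calls to the robot, and variables do not carry over. Pictures are saved under pics/ and viewed, and the job is handed in when it is done.

Besides the shell and the picture viewer there is one more tool, called after "Request:" as name(argument=value, ...), one argument or row to a line, values as JSON. servo_tool: Moves the arm, as the interface text tells. Its arguments: {"type":"object","properties":{"increments":{"type":"array","items":{"type":"object","properties":{"delta_pos":{"type":"array","items":{"type":"number"}},"yaw":{"type":"number"},"gripper":{"type":"number"}}}},"newtons":{"type":"number"}},"required":["increments"]}

```bash
ls; mkdir -p pics
python3 - <<'E'
from cell import sensors,cams,bot
import cv2,numpy as np
o=sensors.get_obs();print(o)
for n in ["scene","top","wrist"]:
    d=cams.get_image(n);cv2.imwrite(f"pics/{n}0.png",d["img"][:,:,::-1])
    print(n,d["fx"],d["fy"],d["cx"],d["cy"]);print(np.round(d.get("view",d.get("mount")),4).tolist())
E
```

```text
pics
{'t': 0.0, 'qpos': array([ 1.20127324e+00,  9.18528645e-02,  1.23186527e+00, -6.64843073e-06,
        1.81980680e+00, -5.67261337e-02]), 'qd': array([-7.25679039e-04, -1.30568560e-03, -3.90873353e-05, -1.38155625e-03,
        4.07944218e-04, -1.42935242e-03]), 'joint_torque': array([-1.85894514e-04, -4.46445930e+01, -4.06447792e+01,  6.97548687e-02,
        2.92677584e-02, -2.00051295e-04]), 'eef_pos': array([184.55183178, 570.62301856, 232.52209964]), 'orientation': array([-3.13966312e+00, -1.03115689e-04,  2.82879396e+00]), 'wrist_force': array([-0.00623623,  0.57914881,  0.7249917 ]), 'wrist_torque': array([ 0.00039588, -0.01585817, -0.04237017]), 'width': 0.9984358176064508}
scene 458.4414938589618 458.4414938589618 269.96288801753497 211.91710557476935
[[-0.3098, 0.9507, 0.0161, 208.8976], [0.7042, 0.2409, -0.6679, -368.8562], [-0.6388, -0.1956, -0.7441, 1861.6006], [0.0, 0.0, 0.0, 1.0]]
top 452.2643622196429 452.2643622196429 293.3771721583536 208.282620208937
[[0.0214, -0.9998, -0.0036, -40.4221], [-0.977, -0.0201, -0.2124, 604.6689], [0.2122, 0.008, -0.9772, 1144.0942], [0.0, 0.0, 0.0, 1.0]]
wrist 296.6517934147359 296.6517934147359 285.480107277649 215.31098577298226
[[-0.0015, -0.96, -0.2799, 77.0957], [1.0, -0.0017, 0.0004, -0.2427], [-0.0008, -0.2799, 0.96, -150.6221], [0.0, 0.0, 0.0, 1.0]]
```

View pics/scene0.png

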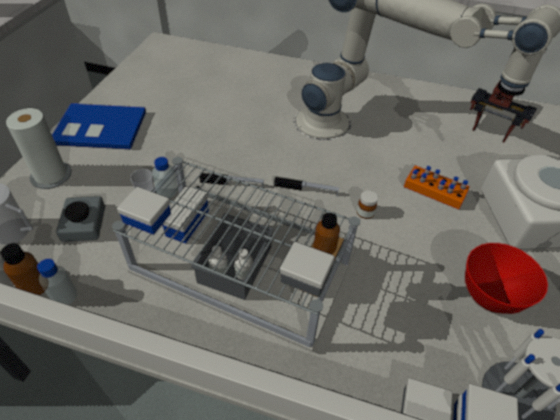

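View pics/top0.png

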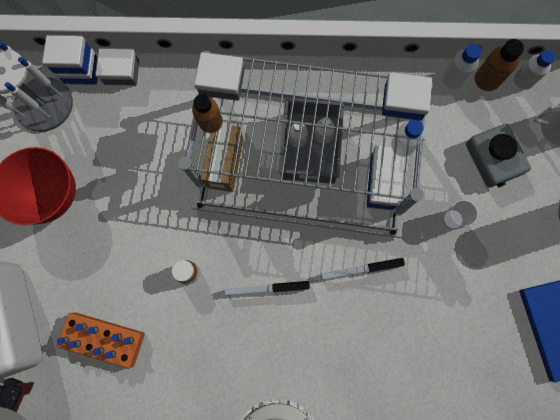

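View pics/wrist0.png

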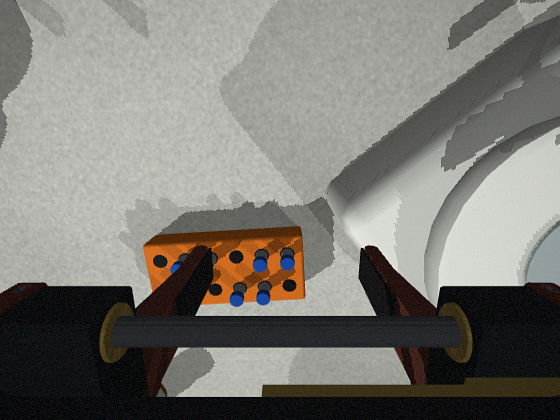

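Two hook-like things in the top view: one with its handle at about (292,286), and one with its handle at about (386,265). In this view image right is world -y, the robot's right, so the one at (386,265) fits. I'll confirm it in an enlarged crop.

```bash
cat > h.py <<'E'
import cv2,numpy as np
from cell import sensors,cams,bot
from scipy.spatial.transform import Rotation as R
def cam(n):
    o=sensors.get_obs();d=cams.get_image(n)
    if n=="wrist":
        T=np.eye(4);T[:3,:3]=R.from_euler('xyz',o["orientation"]).as_matrix();T[:3,3]=o["eef_pos"]
        d["c2w"]=T@np.array(d["mount"])
    else: d["c2w"]=np.linalg.inv(np.array(d["view"]))
    return d
def ray(d,u,v):
    r=d["c2w"][:3,:3]@np.array([(u-d["cx"])/d["fx"],(v-d["cy"])/d["fy"],1]);return d["c2w"][:3,3],r
def onz(d,u,v,z):
    c,r=ray(d,u,v);return c+r*(z-c[2])/r[2]
def proj(d,p):
    q=np.linalg.inv(d["c2w"])@np.append(p,1);return np.array([d["fx"]*q[0]/q[2]+d["cx"],d["fy"]*q[1]/q[2]+d["cy"]])
def save(img,name,box=None,s=1):
    if box: img=img[box[1]:box[3],box[0]:box[2]]
    cv2.imwrite("pics/"+name,cv2.resize(img[:,:,::-1],None,fx=s,fy=s,interpolation=cv2.INTER_CUBIC))
E
python3 - <<'E'
import cv2
a=cv2.imread("pics/top0.png")
cv2.imwrite("pics/c1.png",cv2.resize(a[240:310,210:420],None,fx=3.8,fy=3.8,interpolation=2))
cv2.imwrite("pics/c2.png",cv2.resize(a[75:245,180:440],None,fx=3,fy=3,interpolation=2))
b=cv2.imread("pics/scene0.png")
cv2.imwrite("pics/c3.png",cv2.resize(b[140:340,110:370],None,fx=3,fy=3,interpolation=2))
E
```

```text
(no output)
```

View pics/c1.png

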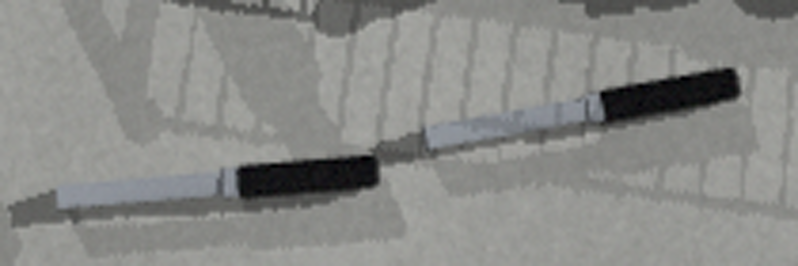

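View pics/c2.png

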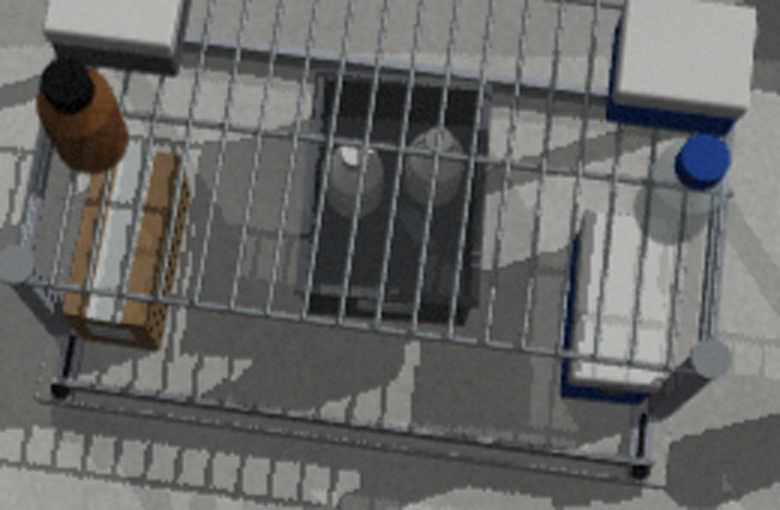

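View pics/c3.png

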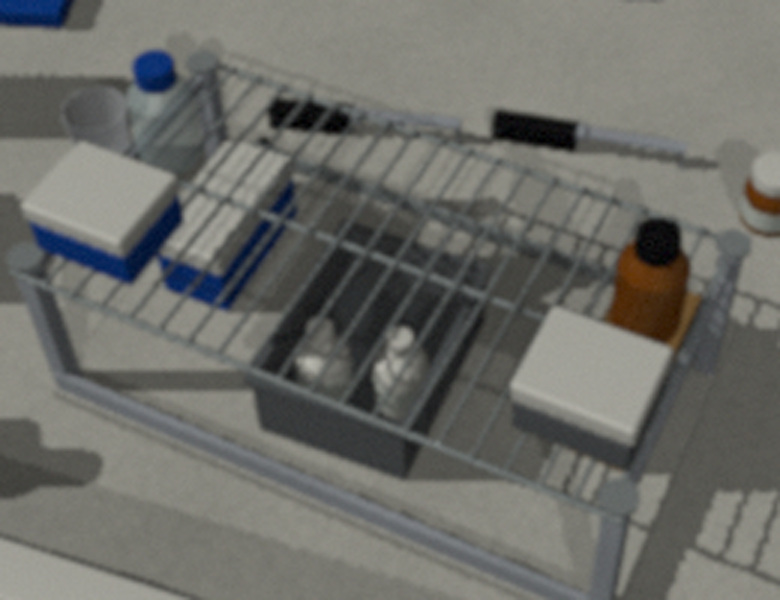

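The crop shows both tools; the right one has its black handle at about (369–404, 258–271) and its bar running to image left, towards +y. I'll take this one. Next I measure the hook, rack, bar and tote.

Run:
```python
from h import *
d=cam("top");a=d["img"]
print(onz(d,0,0,0))
g=a.max(2)
m=np.zeros_like(g);m[245:300,270:420]=(g[245:300,270:420]<45)
n,l,st,c=cv2.connectedComponentsWithStats(m)
for i in range(1,n):
    if st[i,4]<60: continue
    pts=np.argwhere(l==i)[:,::-1].astype(np.float32)
    w=np.array([onz(d,u,v,34)[:2] for u,v in pts],np.float32)
    print(st[i],cv2.minAreaRect(w), w.mean(0))
# named points
f=lambda u,v:(180+u/3,75+v/3)
for nm,u,v,z in [("barL",70,386,54),("barR",632,463,54),("deckL",45,400,30),("deckR",660,487,30),("capL",17,262,215),("capR",711,358,215),("shelfFL",45,285,213),("shelfFR",690,367,213),
  ("toteFL",310,308,115),("toteFR",470,318,115),("toteBL",322,75,115),("toteBR",490,85,115)]:
    U,V=f(u,v);print(nm,np.round(onz(d,U,V,z)))
save(a,"z1.png",(270,165,350,235),10)
save(a,"z2.png",(190,180,300,240),7)
save(a,"z3.png",(340,180,440,245),8)
```

```text
[1269.98617845  908.69652946    0.        ]
[368 258  36  15 288] ((463.1717529296875, -275.8998718261719), (21.706209182739258, 98.78972625732422), 11.38730239868164) [ 463.3494  -276.61096]
[273 281  36  11 295] ((401.3707275390625, -24.368301391601562), (21.667713165283203, 94.1106948852539), 5.923631191253662) [401.46402  -24.019321]
barL [616. 216.  54.]
barR [ 556. -288.   54.]
deckL [607. 243.  30.]
deckR [ 538. -318.   30.]
capL [680. 231. 215.]
capR [ 612. -318.  215.]
shelfFL [662. 208. 213.]
shelfFR [ 605. -302.  213.]
toteFL [675.  -0. 115.]
toteFR [ 669. -139.  115.]
toteBL [893.  -5. 115.]
toteBR [ 887. -157.  115.]
```

View pics/z1.png

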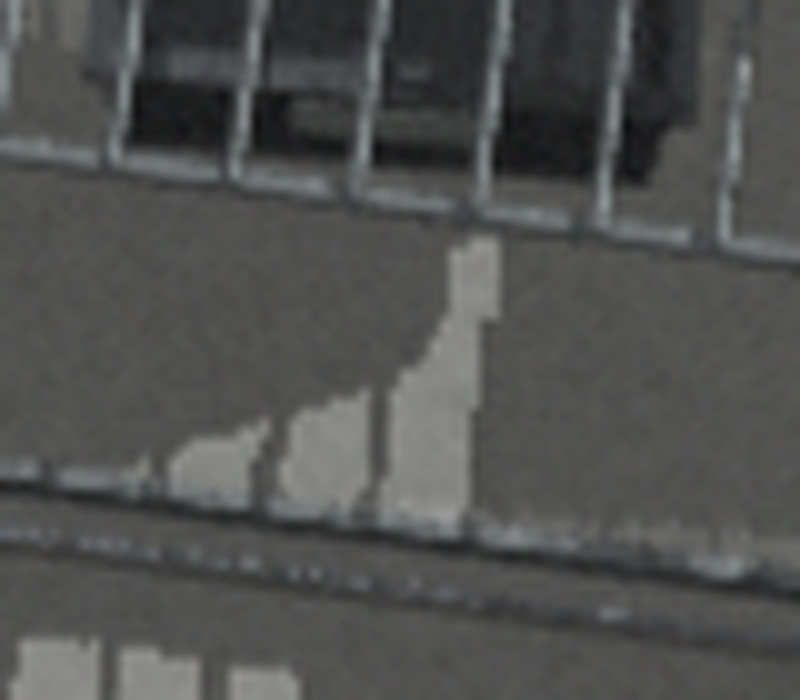

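View pics/z2.png

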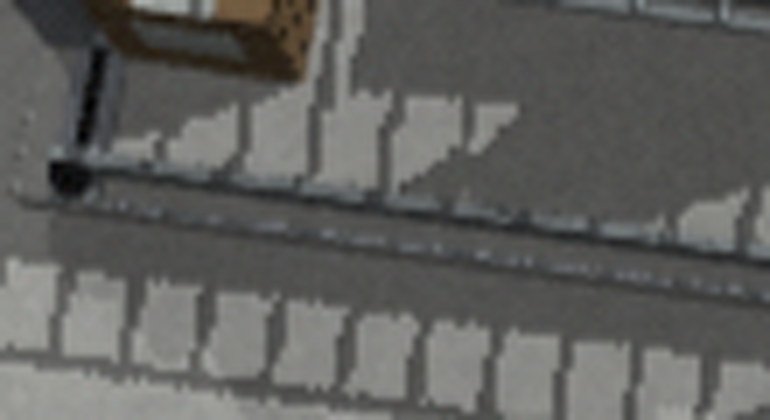

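View pics/z3.png

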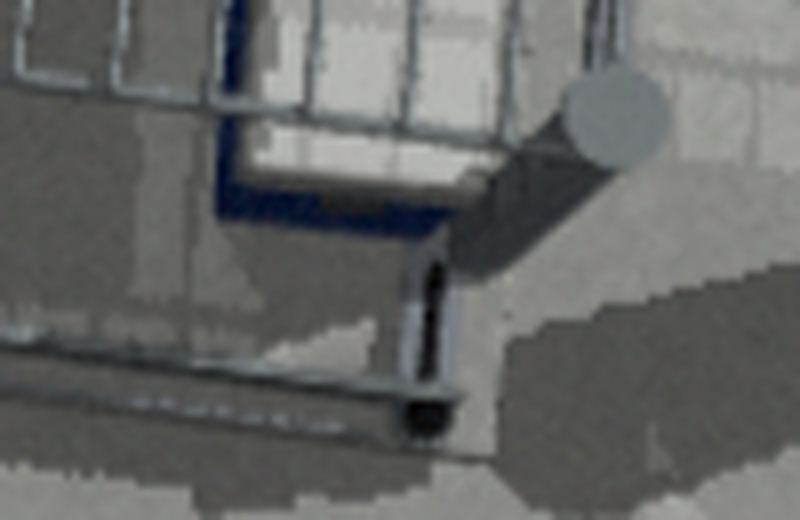

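Rack yaw is about -0.122 and tote yaw about -0.05. The hook heads at about 1.77 rad, with its handle centre at about (463,-276). Here is a helper that works out the move deltas, starting with the approach above the hook.

```bash
cat > mv.py <<'E'
import sys,numpy as np
# usage: mv.py x y z yaw  X Y Z YAW  -> delta in tool frame (m)
a=list(map(float,sys.argv[1:9]));c,s=np.cos(a[3]),np.sin(a[3])
M=np.array([[c,s,0],[s,-c,0],[0,0,-1]])
d=M@(np.array(a[4:7])-a[:3])/1000
print("delta",np.round(d,4),"yaw",round(-(a[7]-a[3]),4),"dist",np.linalg.norm(d))
E
python3 mv.py 184.6 570.9 233.6 2.8288 459.2 -256.3 150 1.77
python3 - <<'E'
from h import *
d=cam("top")
for u,v,z in [(310,216.5,54),(310,223,30),(280,172.5,115),(339,176,115),(457,217,90),(185,271,78)]: print(u,v,np.round(onz(d,u,v,z),1))
E
```

```text
delta [-0.5158 -0.7026  0.0836] yaw 1.0588 dist 0.8755877797228557
310 216.5 [586.1 -72.8  54. ]
310 223 [572.8 -73.7  30. ]
280 172.5 [689.1   8.8 115. ]
339 176 [ 682.8 -144.8  115. ]
457 217 [ 585.5 -454.1   90. ]
185 271 [432.  246.9  78. ]
```

Request:
servo_tool(
  increments=[
    {"delta_pos":[-0.022,-0.03,0],"yaw":0,"gripper":-1},
    {"delta_pos":[-0.044,-0.06,0],"yaw":0,"gripper":-1},
    {"delta_pos":[-0.066,-0.09,0],"yaw":0,"gripper":-1},
    {"delta_pos":[-0.088,-0.12,0],"yaw":0,"gripper":-1},
    {"delta_pos":[-0.11,-0.15,0],"yaw":0,"gripper":-1},
  ],
)

```text
t: 0.67
eef_pos: [243.2, 392.7, 233.4]
orientation: [-3.141, 0.0, 2.829]
wrist_force: [1.2, -0.5, 0.7]
width: 1.002
```

Request:
servo_tool(
  increments=[
    {"delta_pos":[-0.022,-0.03,0],"yaw":0,"gripper":-1},
    {"delta_pos":[-0.044,-0.06,0],"yaw":0,"gripper":-1},
    {"delta_pos":[-0.066,-0.09,0],"yaw":0,"gripper":-1},
    {"delta_pos":[-0.088,-0.12,0],"yaw":0,"gripper":-1},
    {"delta_pos":[-0.11,-0.15,0],"yaw":0,"gripper":-1},
  ],
)

```text
t: 1.08
eef_pos: [301.6, 216.1, 233.7]
orientation: [3.141, 0.001, 2.829]
wrist_force: [1.7, -0.7, -0.2]
width: 0.999
```

Request:
servo_tool(
  increments=[
    {"delta_pos":[-0.022,-0.03,0],"yaw":0,"gripper":-1},
    {"delta_pos":[-0.044,-0.06,0],"yaw":0,"gripper":-1},
    {"delta_pos":[-0.066,-0.09,0],"yaw":0,"gripper":-1},
    {"delta_pos":[-0.088,-0.12,0],"yaw":0,"gripper":-1},
    {"delta_pos":[-0.11,-0.15,0],"yaw":0,"gripper":-1},
  ],
)

```text
t: 1.5
eef_pos: [360.2, 39.4, 233.9]
orientation: [3.141, 0.001, 2.829]
wrist_force: [1.2, 0.8, 0.4]
width: 0.998
```

Request:
servo_tool(
  increments=[
    {"delta_pos":[-0.022,-0.03,0],"yaw":0.1,"gripper":-1},
    {"delta_pos":[-0.044,-0.06,0],"yaw":0.2,"gripper":-1},
    {"delta_pos":[-0.066,-0.09,0],"yaw":0.3,"gripper":-1},
    {"delta_pos":[-0.088,-0.12,0],"yaw":0.4,"gripper":-1},
    {"delta_pos":[-0.11,-0.15,0],"yaw":0.5,"gripper":-1},
  ],
)

```text
t: 1.92
eef_pos: [418.7, -137.5, 233.7]
orientation: [3.141, 0.001, 2.323]
wrist_force: [0.4, 1.3, -0.1]
width: 1.0
```

```bash
python3 mv.py 418.7 -138 233.7 2.3288 459.2 -256.3 150 1.77
```

```text
delta [-0.1138 -0.0519  0.0837] yaw 0.5588 dist 0.15046870106437418
```

Request:
servo_tool(
  increments=[
    {"delta_pos":[-0.023,-0.01,0.017],"yaw":0.11,"gripper":-1},
    {"delta_pos":[-0.046,-0.02,0.034],"yaw":0.22,"gripper":-1},
    {"delta_pos":[-0.069,-0.03,0.05],"yaw":0.33,"gripper":-1},
    {"delta_pos":[-0.092,-0.042,0.067],"yaw":0.44,"gripper":-1},
    {"delta_pos":[-0.114,-0.052,0.084],"yaw":0.56,"gripper":-1},
  ],
)

```text
t: 2.33
eef_pos: [459.3, -255.4, 148.7]
orientation: [-3.142, 0.0, 1.763]
wrist_force: [0.4, 1.5, 1.2]
width: 1.0
```

Run:
```python
from h import *
o=sensors.get_obs();print(o["eef_pos"],o["orientation"])
d=cam("wrist");save(d["img"],"w1.png")
d["img"]
g=d["img"].max(2)
for p in [(459.2,-256.3,34),(463.2,-275.9,34)]: print(proj(d,p))
t=cam("top");print([proj(t,p) for p in [(463.2,-275.9,34),(453.3,-227,34)]])
```

```text
[ 459.31343026 -255.42699195  148.73554383] [-3.14158183e+00  1.51049331e-04  1.76290165e+00]
[285.61979108 215.70376441]
[285.84293678 235.89667329]
[array([385.25627612, 264.66449447]), array([366.96190782, 268.00423543])]
```

View pics/w1.png

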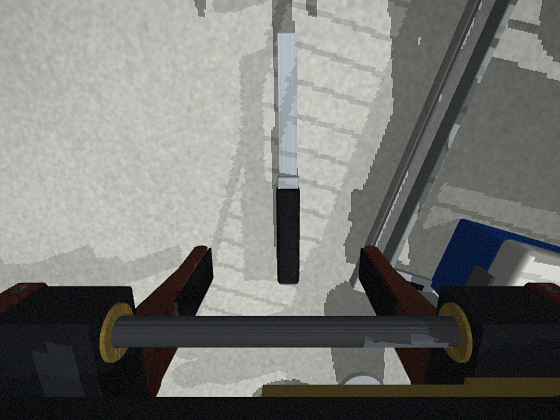

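The handle lies along image columns 277–299 and rows 188–283, straight between the fingers and in agreement with the top view. I'll go down and grip.

Request:
servo_tool(
  increments=[
    {"delta_pos":[0,0.001,0.03],"yaw":0,"gripper":-1},
    {"delta_pos":[0,0.001,0.06],"yaw":0,"gripper":-1},
    {"delta_pos":[0,0.001,0.09],"yaw":0,"gripper":-1},
    {"delta_pos":[0,0.001,0.12],"yaw":0,"gripper":-1},
    {"delta_pos":[0,0.001,0.134],"yaw":0,"gripper":-1},
  ],
)

```text
t: 2.85
eef_pos: [458.6, -251.9, 12.2]
orientation: [-3.138, -0.003, 1.771]
wrist_force: [-0.7, 0.5, -1.2]
width: 1.001
```

Request:
servo_tool(
  increments=[
    {"delta_pos":[0,0,0],"yaw":0,"gripper":0.2},
    {"delta_pos":[0,0,0],"yaw":0,"gripper":0.4},
    {"delta_pos":[0,0,0],"yaw":0,"gripper":1},
    {"delta_pos":[0,0,0],"yaw":0,"gripper":1},
    {"delta_pos":[0,0,0],"yaw":0,"gripper":1},
  ],
  newtons=40,
)

```text
t: 3.27
eef_pos: [460.8, -253.9, 16.9]
orientation: [3.14, 0.001, 1.769]
wrist_force: [0.3, 0.4, 0.1]
width: 0.661
```

Request:
servo_tool(
  increments=[
    {"delta_pos":[0,0,0],"yaw":0,"gripper":1},
    {"delta_pos":[0,0,0],"yaw":0,"gripper":1},
    {"delta_pos":[0,0,0],"yaw":0,"gripper":1},
    {"delta_pos":[0,0,0],"yaw":0,"gripper":1},
    {"delta_pos":[0,0,0],"yaw":0,"gripper":1},
  ],
)

```text
t: 3.68
eef_pos: [460.2, -253.7, 15.6]
orientation: [-3.142, -0.0, 1.769]
wrist_force: [-0.2, 0.6, -0.2]
width: 0.28
```

Request:
servo_tool(
  increments=[
    {"delta_pos":[0,0,0],"yaw":0,"gripper":1},
    {"delta_pos":[0,0,0],"yaw":0,"gripper":1},
    {"delta_pos":[0,0,0],"yaw":0,"gripper":1},
  ],
)

```text
t: 3.93
eef_pos: [460.3, -253.7, 15.6]
orientation: [3.142, 0.0, 1.769]
wrist_force: [0.4, 0.4, -0.6]
width: 0.246
```

Run:
```python
from h import *
o=sensors.get_obs();print(o["t"],o["eef_pos"],o["orientation"],o["width"],o["wrist_force"])
d=cam("wrist");save(d["img"],"w2.png")
```

```text
3.9333 [ 460.26574828 -253.74308977   15.61786866] [3.14153593e+00 1.31069417e-05 1.76882659e+00] 0.2463613734254918 [ 0.38994719  0.42555218 -0.57839854]
```

View pics/w2.png

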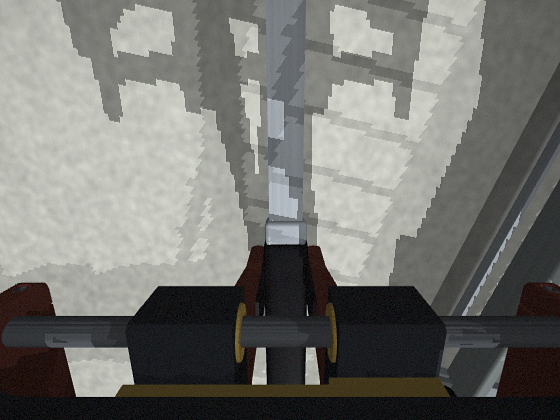

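Request:
servo_tool(
  increments=[
    {"delta_pos":[0,0,-0.01],"yaw":0,"gripper":1},
    {"delta_pos":[0,0,-0.035],"yaw":0,"gripper":1},
    {"delta_pos":[0,0,-0.07],"yaw":0,"gripper":1},
    {"delta_pos":[0,0,-0.1],"yaw":0,"gripper":1},
    {"delta_pos":[0,0,-0.13],"yaw":0,"gripper":1},
  ],
)

```text
t: 4.4
eef_pos: [460.0, -253.6, 147.7]
orientation: [3.142, 0.0, 1.769]
wrist_force: [0.2, -0.1, -1.8]
width: 0.249
```

Run:
```python
from h import *
o=sensors.get_obs();print(o["eef_pos"],o["orientation"],o["wrist_force"],o["wrist_torque"])
t=cam("top");print(onz(t,309,175.1,115))
yaw=-0.066;c=np.array([690,-66.]);ux=np.array([np.cos(yaw),np.sin(yaw)]);uy=np.array([-ux[1],ux[0]])
pts=[np.append(c+ux*a+uy*b,115) for a,b in [(-5,80),(-5,-80),(205,-80),(205,80)]]
r=-.122;rx=np.array([np.cos(r),np.sin(r)]);ry=np.array([-rx[1],rx[0]])
b=onz(t,310,216.5,54)[:2];bp=[np.append(b+ry*k,54) for k in (-200,250)]
for n,box,s in [("top",(180,75,440,245),3),("scene",(110,140,370,340),3)]:
    d=t if n=="top" else cam(n)
    im=cv2.resize(d["img"][box[1]:box[3],box[0]:box[2]],None,fx=s,fy=s,interpolation=2)
    P=np.array([(proj(d,p)-box[:2]+.5)*s for p in pts],np.int32);cv2.polylines(im,[P],True,(255,0,0),1)
    P=np.array([(proj(d,p)-box[:2]+.5)*s for p in bp],np.int32);cv2.polylines(im,[P],False,(0,255,0),1)
    save(im,f"ov_{n}.png")
```

```text
[ 459.96876525 -253.57807296  147.69727233] [3.14154442e+00 1.05476376e-04 1.76873906e+00] [ 0.20197796 -0.12055461 -1.81674823] [-0.09430857 -0.00401608 -0.03082387]
[683.63192522 -66.86013508 115.        ]
```

View pics/ov_top.png

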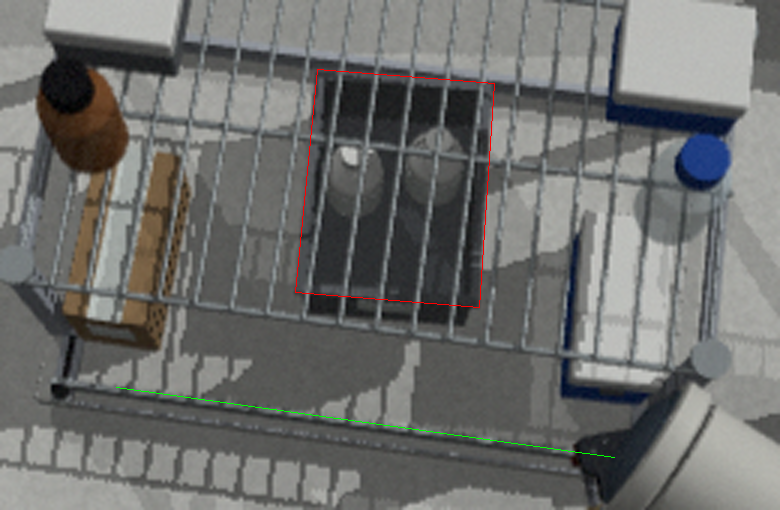

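View pics/ov_scene.png

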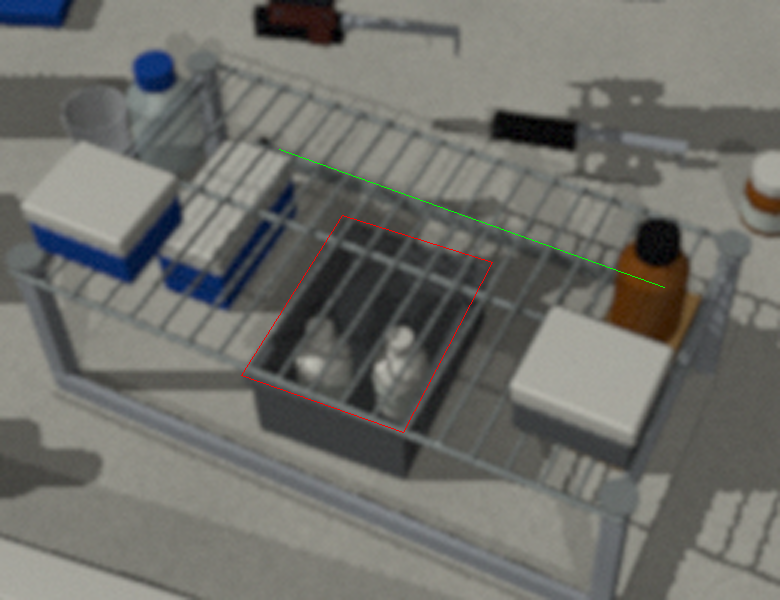

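The overlays (tote rectangle red, bar green) fit the tote in both views. Tote yaw is about -0.066, and the inner front wall lies at x≈693 near y=-70.

```bash
python3 mv.py 460.1 -253.7 146.5 1.769 450 -48 146.5 0.809; python3 mv.py 450 -48 146.5 0.809 450 -48 146.5 -.122
```

```text
delta [0.2037 0.0306 0.    ] yaw 0.96 dist 0.205947808922552
delta [0. 0. 0.] yaw 0.931 dist 0.0
```

Request:
servo_tool(
  increments=[
    {"delta_pos":[0.026,0.004,0],"yaw":0.12,"gripper":1},
    {"delta_pos":[0.052,0.008,0],"yaw":0.24,"gripper":1},
    {"delta_pos":[0.078,0.012,0],"yaw":0.36,"gripper":1},
    {"delta_pos":[0.104,0.016,0],"yaw":0.48,"gripper":1},
    {"delta_pos":[0.13,0.02,0],"yaw":0.6,"gripper":1},
  ],
)

```text
t: 4.92
eef_pos: [453.5, -121.1, 144.6]
orientation: [-3.14, 0.0, 1.162]
wrist_force: [-0.4, -1.2, -1.0]
width: 0.25
```

```bash
python3 - <<'E'
from cell import sensors
o=sensors.get_obs();print(o["eef_pos"],o["orientation"],o["qpos"])
E
python3 mv.py 460.1 -253.7 146.5 1.769 450 -48 146.5 0.809
```

```text
[ 453.54161758 -121.11765951  144.6286442 ] [-3.14002146e+00  1.27415910e-04  1.16235032e+00] [-3.33443129e-01 -2.63616636e-01  1.72256199e+00 -9.38434577e-06
  1.68422362e+00  7.50019186e-02]
delta [0.2037 0.0306 0.    ] yaw 0.96 dist 0.205947808922552
```

```bash
python3 mv.py 453.5 -122 145.6 1.168 450 -48 146.5 0.568
```

```text
delta [ 0.0667 -0.0322 -0.0009] yaw 0.6 dist 0.07408819069190448
```

Request:
servo_tool(
  increments=[
    {"delta_pos":[0.013,-0.006,0],"yaw":0.12,"gripper":1},
    {"delta_pos":[0.026,-0.012,0],"yaw":0.24,"gripper":1},
    {"delta_pos":[0.04,-0.018,0],"yaw":0.36,"gripper":1},
    {"delta_pos":[0.053,-0.025,0],"yaw":0.48,"gripper":1},
    {"delta_pos":[0.067,-0.032,-0.001],"yaw":0.6,"gripper":1},
  ],
)

```text
t: 5.33
eef_pos: [450.3, -47.4, 145.5]
orientation: [-3.14, 0.002, 0.563]
wrist_force: [-0.4, 0.5, -1.1]
width: 0.247
```

Request:
servo_tool(
  increments=[
    {"delta_pos":[0,0,0],"yaw":0.12,"gripper":1},
    {"delta_pos":[0,0,0],"yaw":0.24,"gripper":1},
    {"delta_pos":[0,0,0],"yaw":0.36,"gripper":1},
    {"delta_pos":[0,0,0],"yaw":0.48,"gripper":1},
    {"delta_pos":[0,0,0],"yaw":0.6,"gripper":1},
  ],
)

```text
t: 5.75
eef_pos: [450.5, -48.0, 145.7]
orientation: [-3.141, 0.002, -0.037]
wrist_force: [0.0, -0.1, -0.9]
width: 0.249
```

Request:
servo_tool(
  increments=[
    {"delta_pos":[0,0,0],"yaw":0.09,"gripper":1},
    {"delta_pos":[0,0,0],"yaw":0.09,"gripper":1},
    {"delta_pos":[0,0,0],"yaw":0.09,"gripper":1},
  ],
)

```text
t: 6.0
eef_pos: [450.7, -48.1, 145.9]
orientation: [-3.142, 0.001, -0.118]
wrist_force: [-0.5, 0.9, -1.6]
width: 0.248
```

Run:
```python
from h import *
o=sensors.get_obs();print(o["eef_pos"],o["orientation"],o["qpos"],o["wrist_force"])
for n in ["scene","top","wrist"]:
    d=cam(n);save(d["img"],n+"3.png",(150,120,400,320) if n=="scene" else (180,75,440,285) if n=="top" else None,3 if n!="wrist" else 1)
```

```text
[450.67340771 -48.1022385  145.93006521] [-3.14155812e+00  1.20589363e-03 -1.18363258e-01] [-1.81387622e-01 -3.10381885e-01  1.75831373e+00 -4.18104981e-05
  1.69486648e+00  1.50776683e+00] [-0.50319843  0.94912597 -1.56723563]
```

View pics/wrist3.png

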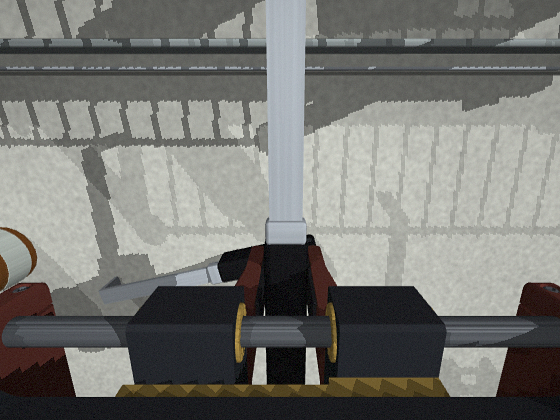

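View pics/scene3.png

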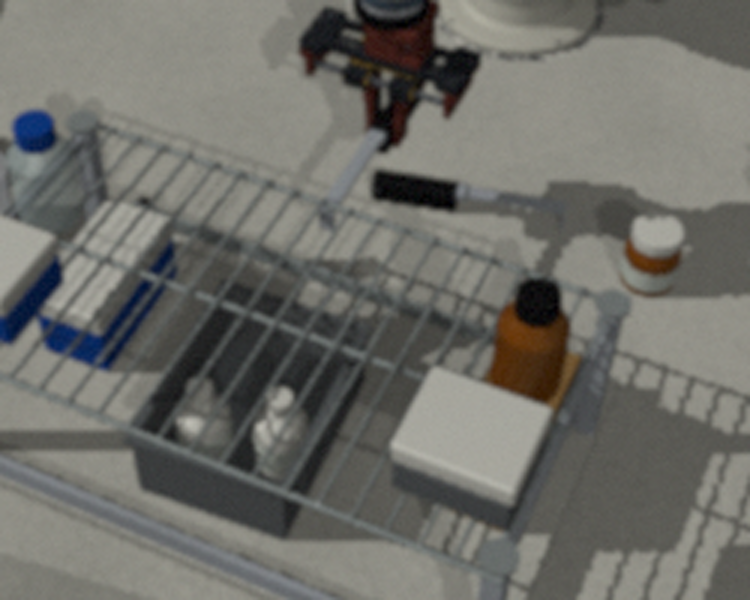

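```bash
python3 mv.py 450.5 -48.1 146.3 -0.121 563.5 -61.9 146.3 -.121
python3 - <<'E'
from h import *
d=cam("wrist");save(d["img"],"w3z.png",(330,20,530,90),4)
g=d["img"].astype(int)
for c in (60,150,400,500): print(c,[int(x) for x in g[30:80,c].sum(1)])
E
```

```text
delta [1.138e-01 1.000e-04 0.000e+00] yaw -0.0 dist 0.11383953619020064
60 [471, 454, 447, 434, 426, 417, 426, 425, 430, 400, 386, 368, 352, 342, 355, 345, 252, 175, 132, 124, 110, 134, 145, 134, 223, 285, 282, 284, 288, 292, 296, 295, 296, 292, 294, 288, 273, 302, 449, 355, 163, 217, 218, 167, 174, 201, 302, 284, 281, 280]
150 [290, 282, 295, 287, 297, 294, 297, 287, 325, 470, 390, 371, 361, 361, 366, 359, 256, 189, 129, 129, 129, 138, 133, 143, 233, 302, 283, 301, 301, 300, 303, 317, 310, 292, 304, 308, 300, 285, 281, 247, 176, 241, 191, 190, 197, 233, 317, 298, 276, 282]
400 [361, 351, 352, 352, 369, 360, 359, 351, 285, 286, 281, 268, 258, 262, 274, 240, 190, 144, 126, 149, 140, 138, 140, 154, 258, 304, 286, 302, 289, 287, 282, 291, 289, 287, 291, 282, 284, 285, 276, 208, 174, 248, 198, 181, 183, 228, 286, 288, 295, 297]
500 [348, 340, 353, 347, 338, 336, 341, 338, 284, 260, 276, 254, 241, 276, 405, 338, 229, 144, 106, 127, 128, 143, 123, 151, 252, 291, 297, 280, 285, 287, 291, 298, 292, 296, 288, 281, 273, 317, 464, 296, 180, 237, 188, 168, 191, 253, 301, 269, 275, 282]
```

View pics/w3z.png

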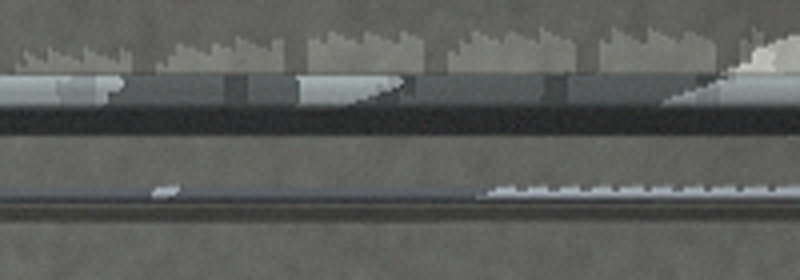

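Run:
```python
from h import *
d=cam("wrist");print(sensors.get_obs()["orientation"],sensors.get_obs()["t"])
for v,z in [(38,54),(46.3,54),(54,30),(69,30)]:
    a,b=onz(d,60,v,z),onz(d,500,v,z);print(v,a,b,np.arctan2(-(a-b)[0],(a-b)[1]), a+(b-a)*(a[1]+65)/(a[1]-b[1]))
```

```text
[-3.14155655e+00  2.36994146e-04 -1.20019354e-01] 6.25
38 [609.56295342  97.84081657  54.        ] [ 570.85726821 -219.53640604   54.        ] -0.12135555810583129 [589.70372933 -65.          54.        ]
46.3 [604.3516544   99.63271636  54.        ] [ 565.38091247 -219.96855852   54.        ] -0.12133651347379337 [584.27708147 -65.          54.        ]
54 [606.61549205 116.9968825   30.        ] [ 563.52251853 -236.46373123   30.        ] -0.12131860541864448 [584.42691846 -65.          30.        ]
69 [595.92169808 120.67393254  30.        ] [ 552.28524009 -237.35049205   30.        ] -0.12128303818456827 [573.29153041 -65.          30.        ]
```

Request:
servo_tool(
  increments=[
    {"delta_pos":[0.023,0,0],"yaw":0,"gripper":1},
    {"delta_pos":[0.046,0,0],"yaw":0,"gripper":1},
    {"delta_pos":[0.07,0,0],"yaw":0,"gripper":1},
    {"delta_pos":[0.092,0,0],"yaw":0,"gripper":1},
    {"delta_pos":[0.114,0,0],"yaw":0,"gripper":1},
  ],
)

```text
t: 6.67
eef_pos: [565.3, -62.1, 146.4]
orientation: [-3.142, 0.0, -0.12]
wrist_force: [-0.7, 0.6, -1.5]
width: 0.248
```

Run:
```python
from h import *
o=sensors.get_obs();print(o["eef_pos"],o["orientation"],o["wrist_force"],o["t"])
for n in ["scene","top","wrist"]:
    d=cam(n);save(d["img"],n+"4.png",(150,120,400,320) if n=="scene" else (180,75,440,285) if n=="top" else None,3 if n!="wrist" else 1)
    if n!="wrist":
        u=np.array([np.cos(-.121),np.sin(-.121)]);p=np.append(o["eef_pos"][:2]+148.6*u,o["eef_pos"][2]-15.6);q=proj(d,p);print(n,p,q,(q-[150,120] if n=="scene" else q-[180,75])*3)
```

```text
[565.29719512 -62.06789251 146.41246601] [-3.14157952e+00  1.46089781e-04 -1.20285591e-01] [-0.66683114  0.57962378 -1.45196417] 6.6667
scene [712.81069541 -80.00464895 130.81246601] [240.22946396 221.08710367] [270.68839187 303.26131101]
top [712.81069541 -80.00464895 130.81246601] [314.43860829 162.58620484] [403.31582486 262.75861452]
```

View pics/wrist4.png

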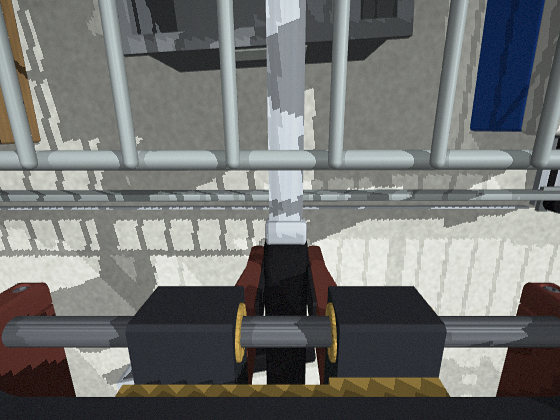

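View pics/scene4.png

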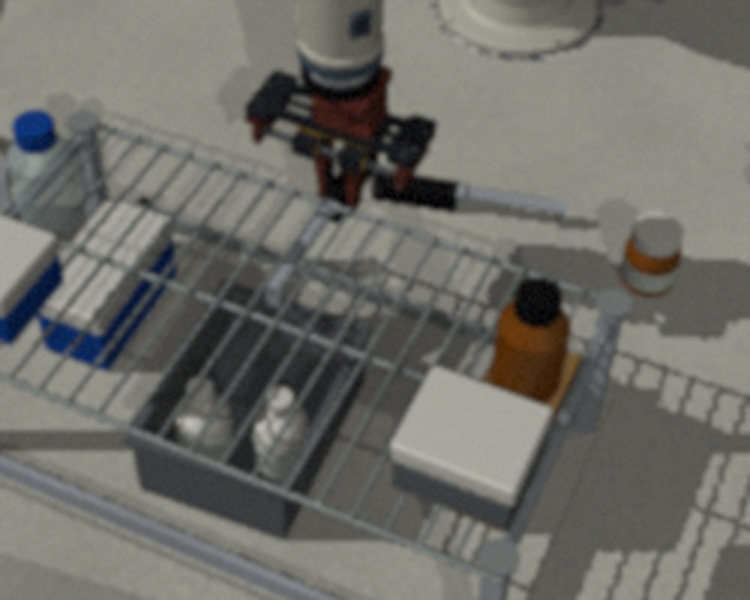

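View pics/top4.png

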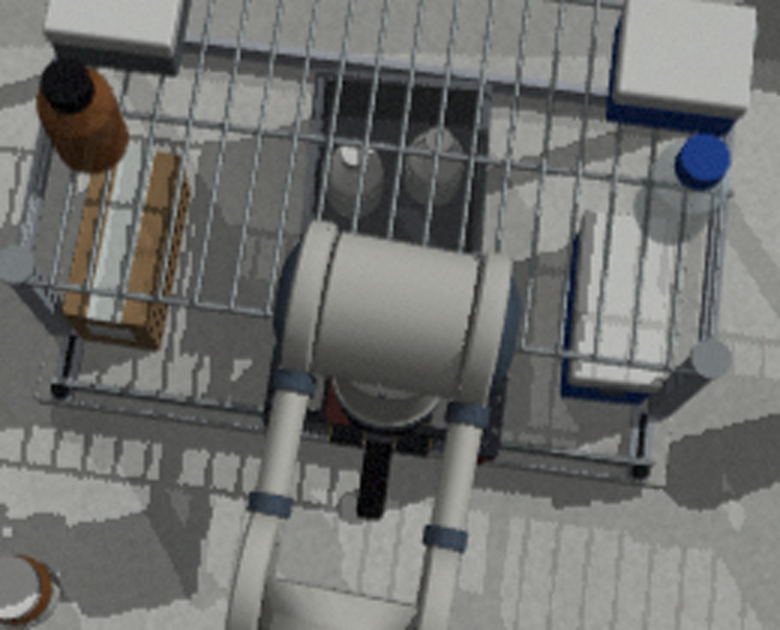

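Run:
```python
from h import *
d=cam("wrist");save(d["img"],"w4z.png",(90,0,440,90),2.2)
a,b=onz(d,125,53,115),onz(d,412,36.5,115);print(a,b,np.arctan2(-(a-b)[0],(a-b)[1]),(a+b)/2,np.linalg.norm(a-b))
```

```text
[690.78803287  11.23577463 115.        ] [ 679.66924103 -144.87572804  115.        ] -0.07110333084776552 [685.22863695 -66.8199767  115.        ] 156.50696085918935
```

View pics/w4z.png

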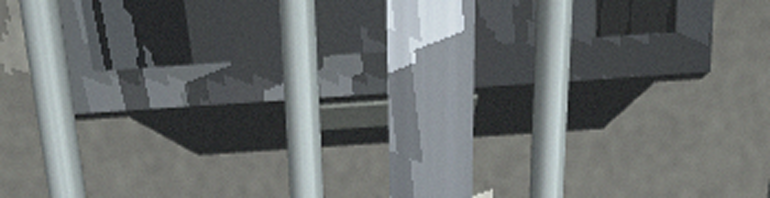

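The wrist view agrees: the rim's front edge midpoint is at (685,-67), yaw -0.071. The tip is at x≈713, about 18 mm behind the wall's inner face. I'll lower it, then draw back gently.

Request:
servo_tool(
  increments=[
    {"delta_pos":[0,0,0.009],"yaw":0,"gripper":1},
    {"delta_pos":[0,0,0.018],"yaw":0,"gripper":1},
    {"delta_pos":[0,0,0.027],"yaw":0,"gripper":1},
    {"delta_pos":[0,0,0.035],"yaw":0,"gripper":1},
    {"delta_pos":[0,0,0.035],"yaw":0,"gripper":1},
  ],
)

```text
t: 7.28
eef_pos: [562.6, -61.7, 108.7]
orientation: [-3.141, 0.004, -0.121]
wrist_force: [-0.5, -0.3, -1.8]
width: 0.245
```

Request:
servo_tool(
  increments=[
    {"delta_pos":[-0.003,0,0],"yaw":0,"gripper":1},
    {"delta_pos":[-0.006,0,0],"yaw":0,"gripper":1},
    {"delta_pos":[-0.009,0,0],"yaw":0,"gripper":1},
    {"delta_pos":[-0.011,0,0],"yaw":0,"gripper":1},
    {"delta_pos":[-0.012,0,0],"yaw":0,"gripper":1},
  ],
)

```text
t: 7.7
eef_pos: [552.2, -60.5, 112.3]
orientation: [3.142, -0.001, -0.121]
wrist_force: [0.1, 0.4, -1.3]
width: 0.247
```

```bash
cat > st.py <<'E'
from h import *
o=sensors.get_obs();r=-.121
f=o["wrist_force"];print("t",o["t"],o["eef_pos"].round(1),"yaw",o["orientation"].round(4),"F rack x,y,z",np.round([f[0]*np.cos(r)+f[1]*np.sin(r),-f[0]*np.sin(r)+f[1]*np.cos(r),f[2]],2),"T",o["wrist_torque"].round(3),o["width"])
E
python3 st.py
```

```text
t 7.7 [552.2 -60.5 112.3] yaw [ 3.1415e+00 -1.0000e-03 -1.2120e-01] F rack x,y,z [ 0.07  0.45 -1.31] T [-0.042  0.161  0.003] 0.24668299150654424
```

Request:
servo_tool(
  increments=[
    {"delta_pos":[-0.001,0,0],"yaw":0,"gripper":1},
    {"delta_pos":[-0.002,0,0],"yaw":0,"gripper":1},
    {"delta_pos":[-0.003,0,0],"yaw":0,"gripper":1},
    {"delta_pos":[-0.004,0,0],"yaw":0,"gripper":1},
    {"delta_pos":[-0.005,0,0],"yaw":0,"gripper":1},
  ],
)

```text
t: 8.12
eef_pos: [547.9, -59.8, 112.0]
orientation: [-3.141, -0.002, -0.121]
wrist_force: [4.6, 0.2, -1.6]
width: 0.249
```

Request:
servo_tool(
  increments=[
    {"delta_pos":[-0.001,0,0],"yaw":0,"gripper":1},
    {"delta_pos":[-0.002,0,0],"yaw":0,"gripper":1},
    {"delta_pos":[-0.003,0,0],"yaw":0,"gripper":1},
    {"delta_pos":[-0.004,0,0],"yaw":0,"gripper":1},
    {"delta_pos":[-0.005,0,0],"yaw":0,"gripper":1},
  ],
)

```text
t: 8.53
eef_pos: [542.5, -59.3, 111.9]
orientation: [3.142, -0.001, -0.121]
wrist_force: [5.0, 0.2, -1.4]
width: 0.249
```

```bash
python3 st.py
```

```text
t 8.5333 [542.5 -59.3 111.9] yaw [ 3.1415e+00 -8.0000e-04 -1.2110e-01] F rack x,y,z [ 4.95  0.79 -1.41] T [-0.033 -0.861  0.107] 0.24875513613849642
```

Request:
servo_tool(
  increments=[
    {"delta_pos":[-0.002,0,0],"yaw":0,"gripper":1},
    {"delta_pos":[-0.004,0,0],"yaw":0,"gripper":1},
    {"delta_pos":[-0.006,0,0],"yaw":0,"gripper":1},
    {"delta_pos":[-0.008,0,0],"yaw":0,"gripper":1},
    {"delta_pos":[-0.01,0,0],"yaw":0,"gripper":1},
  ],
)

```text
t: 8.95
eef_pos: [532.5, -58.1, 111.9]
orientation: [3.142, -0.001, -0.121]
wrist_force: [5.2, 0.1, -1.1]
width: 0.244
```

Request:
servo_tool(
  increments=[
    {"delta_pos":[-0.002,0,0],"yaw":0,"gripper":1},
    {"delta_pos":[-0.004,0,0],"yaw":0,"gripper":1},
    {"delta_pos":[-0.006,0,0],"yaw":0,"gripper":1},
    {"delta_pos":[-0.008,0,0],"yaw":0,"gripper":1},
    {"delta_pos":[-0.01,0,0],"yaw":0,"gripper":1},
  ],
)

```text
t: 9.37
eef_pos: [522.5, -56.9, 111.9]
orientation: [3.142, -0.001, -0.121]
wrist_force: [3.5, 0.1, 0.6]
width: 0.25
```

```bash
cat > tl.py <<'E'
from h import *
import sys
exec(open("st.py").read().split("\n",1)[1])
d=cam("wrist");save(d["img"],sys.argv[1])
E
python3 tl.py w5.png
```

```text
t 9.3667 [522.5 -56.9 111.9] yaw [ 3.1415e+00 -7.0000e-04 -1.2120e-01] F rack x,y,z [3.45 0.52 0.59] T [-0.008 -0.916  0.118] 0.2501118114549716
```

View pics/w5.png

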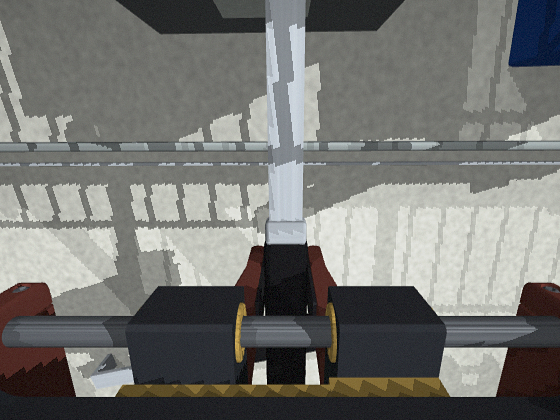

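The tote's foot, from (162,33) to (378,29), is already within about 0.02 of square. I'll continue.

Request:
servo_tool(
  increments=[
    {"delta_pos":[-0.002,0,0],"yaw":0,"gripper":1},
    {"delta_pos":[-0.004,0,0],"yaw":0,"gripper":1},
    {"delta_pos":[-0.006,0,0],"yaw":0,"gripper":1},
    {"delta_pos":[-0.008,0,0],"yaw":0,"gripper":1},
    {"delta_pos":[-0.01,0,0],"yaw":0,"gripper":1},
  ],
)

```text
t: 9.83
eef_pos: [512.7, -55.7, 111.9]
orientation: [3.141, -0.001, -0.121]
wrist_force: [5.3, 0.2, 0.5]
width: 0.25
```

Request:
servo_tool(
  increments=[
    {"delta_pos":[-0.002,0,0],"yaw":0,"gripper":1},
    {"delta_pos":[-0.004,0,0],"yaw":0,"gripper":1},
    {"delta_pos":[-0.006,0,0],"yaw":0,"gripper":1},
    {"delta_pos":[-0.008,0,0],"yaw":0,"gripper":1},
    {"delta_pos":[-0.01,0,0],"yaw":0,"gripper":1},
  ],
)

```text
t: 10.25
eef_pos: [502.8, -54.6, 111.9]
orientation: [3.141, -0.001, -0.122]
wrist_force: [5.5, -0.1, -1.1]
width: 0.248
```

Request:
servo_tool(
  increments=[
    {"delta_pos":[-0.002,0,0],"yaw":0,"gripper":1},
    {"delta_pos":[-0.004,0,0],"yaw":0,"gripper":1},
    {"delta_pos":[-0.006,0,0],"yaw":0,"gripper":1},
    {"delta_pos":[-0.008,0,0],"yaw":0,"gripper":1},
    {"delta_pos":[-0.01,0,0],"yaw":0,"gripper":1},
  ],
)

```text
t: 10.67
eef_pos: [492.8, -53.4, 111.9]
orientation: [3.141, -0.001, -0.122]
wrist_force: [5.3, -0.2, 0.2]
width: 0.249
```

```bash
python3 tl.py w6.png
```

```text
t 10.6667 [492.8 -53.4 111.9] yaw [ 3.1413e+00 -8.0000e-04 -1.2160e-01] F rack x,y,z [5.31 0.48 0.23] T [-0.067 -0.963  0.023] 0.24911548880548534
```

View pics/w6.png

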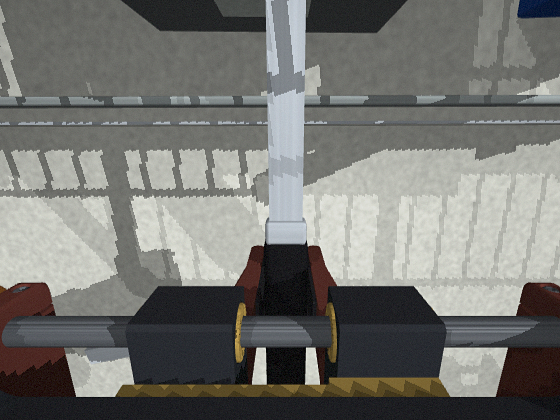

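Run:
```python
from h import *
d=cam("wrist")
a,b=onz(d,160,30,30),onz(d,378,32,30);print(a,b,np.arctan2(-(a-b)[0],(a-b)[1]))
for u in(160,378):print(onz(d,u,96,54))
print(np.argmax(0),[int(x) for x in d["img"][85:112,200].sum(1)])
```

```text
[644.08534884  15.34157831  30.        ] [ 624.34863052 -134.03767355   30.        ] -0.13136401693667613
[598.98983753  16.43630644  54.        ]
[ 581.43909277 -125.33884093   54.        ]
0 [312, 314, 301, 300, 309, 323, 315, 309, 309, 321, 356, 537, 520, 492, 480, 475, 461, 452, 343, 235, 148, 180, 304, 338, 335, 320, 343]
```

Gap to the bar is about 44 mm. Thirty more at this pace, then slow.

Request:
servo_tool(
  increments=[
    {"delta_pos":[-0.002,0,0],"yaw":0,"gripper":1},
    {"delta_pos":[-0.004,0,0],"yaw":0,"gripper":1},
    {"delta_pos":[-0.006,0,0],"yaw":0,"gripper":1},
    {"delta_pos":[-0.008,0,0],"yaw":0,"gripper":1},
    {"delta_pos":[-0.01,0,0],"yaw":0,"gripper":1},
  ],
)

```text
t: 11.18
eef_pos: [482.9, -52.1, 111.8]
orientation: [3.141, -0.001, -0.121]
wrist_force: [5.3, -0.5, 0.2]
width: 0.25
```

Request:
servo_tool(
  increments=[
    {"delta_pos":[-0.002,0,0],"yaw":0,"gripper":1},
    {"delta_pos":[-0.004,0,0],"yaw":0,"gripper":1},
    {"delta_pos":[-0.006,0,0],"yaw":0,"gripper":1},
    {"delta_pos":[-0.008,0,0],"yaw":0,"gripper":1},
    {"delta_pos":[-0.01,0,0],"yaw":0,"gripper":1},
  ],
)

```text
t: 11.6
eef_pos: [473.0, -50.9, 111.8]
orientation: [3.141, -0.001, -0.121]
wrist_force: [4.4, 0.0, -0.1]
width: 0.248
```

Request:
servo_tool(
  increments=[
    {"delta_pos":[-0.002,0,0],"yaw":0,"gripper":1},
    {"delta_pos":[-0.004,0,0],"yaw":0,"gripper":1},
    {"delta_pos":[-0.006,0,0],"yaw":0,"gripper":1},
    {"delta_pos":[-0.008,0,0],"yaw":0,"gripper":1},
    {"delta_pos":[-0.01,0,0],"yaw":0,"gripper":1},
  ],
)

```text
t: 12.02
eef_pos: [463.1, -49.7, 111.8]
orientation: [3.141, -0.001, -0.121]
wrist_force: [5.0, -0.5, -0.2]
width: 0.248
```

```bash
python3 tl.py w7.png
```

```text
t 12.0167 [463.1 -49.7 111.8] yaw [ 3.1414e+00 -6.0000e-04 -1.2140e-01] F rack x,y,z [ 5.01  0.06 -0.17] T [-0.156 -0.933 -0.074] 0.24817689051403902
```

View pics/w7.png

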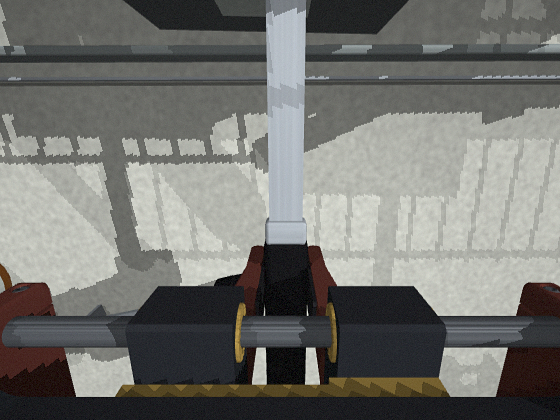

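Request:
servo_tool(
  increments=[
    {"delta_pos":[-0.001,0,0],"yaw":0,"gripper":1},
    {"delta_pos":[-0.002,0,0],"yaw":0,"gripper":1},
    {"delta_pos":[-0.003,0,0],"yaw":0,"gripper":1},
    {"delta_pos":[-0.004,0,0],"yaw":0,"gripper":1},
    {"delta_pos":[-0.005,0,0],"yaw":0,"gripper":1},
  ],
)

```text
t: 12.48
eef_pos: [458.2, -49.1, 111.8]
orientation: [3.141, -0.001, -0.121]
wrist_force: [5.7, 0.1, -0.6]
width: 0.251
```

Request:
servo_tool(
  increments=[
    {"delta_pos":[-0.0005,0,0],"yaw":0,"gripper":1},
    {"delta_pos":[-0.001,0,0],"yaw":0,"gripper":1},
    {"delta_pos":[-0.0015,0,0],"yaw":0,"gripper":1},
    {"delta_pos":[-0.002,0,0],"yaw":0,"gripper":1},
    {"delta_pos":[-0.0025,0,0],"yaw":0,"gripper":1},
  ],
)

```text
t: 12.9
eef_pos: [455.7, -48.8, 111.7]
orientation: [3.141, -0.001, -0.121]
wrist_force: [5.6, -1.1, 0.4]
width: 0.251
```

```bash
python3 st.py
```

```text
t 12.9 [455.7 -48.8 111.7] yaw [ 3.1415e+00 -6.0000e-04 -1.2130e-01] F rack x,y,z [ 5.74 -0.39  0.44] T [-0.057 -0.926  0.006] 0.2510278023284903
```

Request:
servo_tool(
  increments=[
    {"delta_pos":[-0.0004,0,0],"yaw":0,"gripper":1},
    {"delta_pos":[-0.0008,0,0],"yaw":0,"gripper":1},
    {"delta_pos":[-0.0012,0,0],"yaw":0,"gripper":1},
    {"delta_pos":[-0.0016,0,0],"yaw":0,"gripper":1},
    {"delta_pos":[-0.002,0,0],"yaw":0,"gripper":1},
  ],
)

```text
t: 13.32
eef_pos: [453.7, -48.6, 111.7]
orientation: [3.141, -0.001, -0.121]
wrist_force: [5.9, 0.5, 0.6]
width: 0.251
```

```bash
python3 tl.py w8.png
```

```text
t 13.3167 [453.7 -48.6 111.7] yaw [ 3.1415e+00 -6.0000e-04 -1.2130e-01] F rack x,y,z [5.77 1.17 0.58] T [-0.076 -0.929 -0.01 ] 0.25054165821494107
```

View pics/w8.png

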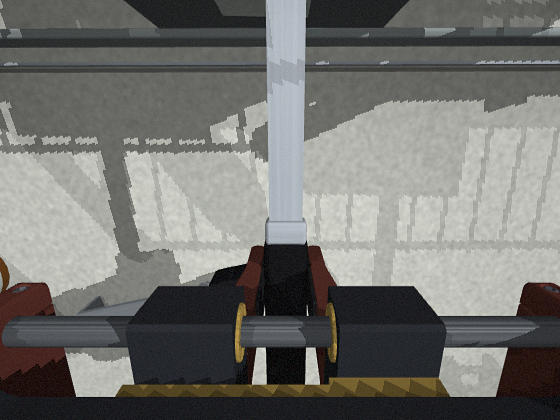

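Request:
servo_tool(
  increments=[
    {"delta_pos":[-0.0004,0,0],"yaw":0,"gripper":1},
    {"delta_pos":[-0.0008,0,0],"yaw":0,"gripper":1},
    {"delta_pos":[-0.0012,0,0],"yaw":0,"gripper":1},
    {"delta_pos":[-0.0016,0,0],"yaw":0,"gripper":1},
    {"delta_pos":[-0.002,0,0],"yaw":0,"gripper":1},
  ],
)

```text
t: 13.78
eef_pos: [451.8, -48.3, 111.8]
orientation: [3.141, -0.001, -0.121]
wrist_force: [4.4, -0.1, -0.5]
width: 0.246
```

```bash
python3 st.py
```

```text
t 13.7833 [451.8 -48.3 111.8] yaw [ 3.1415e+00 -6.0000e-04 -1.2130e-01] F rack x,y,z [ 4.42  0.48 -0.49] T [-0.171 -0.941 -0.016] 0.2459062153418867
```

Request:
servo_tool(
  increments=[
    {"delta_pos":[-0.0003,0,0],"yaw":0,"gripper":1},
    {"delta_pos":[-0.0006,0,0],"yaw":0,"gripper":1},
    {"delta_pos":[-0.0009,0,0],"yaw":0,"gripper":1},
    {"delta_pos":[-0.0012,0,0],"yaw":0,"gripper":1},
    {"delta_pos":[-0.0015,0,0],"yaw":0,"gripper":1},
  ],
)

```text
t: 14.2
eef_pos: [450.6, -48.1, 111.7]
orientation: [3.142, -0.001, -0.121]
wrist_force: [7.0, -1.3, 0.0]
width: 0.25
```

```bash
python3 st.py
```

```text
t 14.2 [450.6 -48.1 111.7] yaw [ 3.1416e+00 -1.3000e-03 -1.2120e-01] F rack x,y,z [ 7.07 -0.46  0.01] T [-0.066 -1.118 -0.035] 0.25040584676541244
```

Force has begun to rise at TCP x≈450.6 (torque -0.94 → -1.12), so this is bar contact. I'll go in half-millimetre steps.

Request:
servo_tool(
  increments=[
    {"delta_pos":[-0.0003,0,0],"yaw":0,"gripper":1},
    {"delta_pos":[-0.0006,0,0],"yaw":0,"gripper":1},
    {"delta_pos":[-0.0006,0,0],"yaw":0,"gripper":1},
  ],
)

```text
t: 14.45
eef_pos: [449.9, -48.1, 111.8]
orientation: [3.142, -0.001, -0.121]
wrist_force: [7.5, -1.4, -0.5]
width: 0.246
```

```bash
python3 tl.py w9.png
```

```text
t 14.45 [449.9 -48.1 111.8] yaw [ 3.1415e+00 -1.3000e-03 -1.2130e-01] F rack x,y,z [ 7.64 -0.49 -0.55] T [-0.093 -1.093  0.01 ] 0.24637906015442645
```

View pics/w9.png

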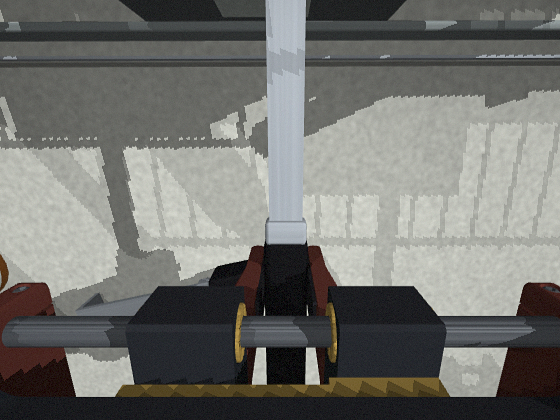

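Request:
servo_tool(
  increments=[
    {"delta_pos":[-0.0003,0,0],"yaw":0,"gripper":1},
    {"delta_pos":[-0.0006,0,0],"yaw":0,"gripper":1},
    {"delta_pos":[-0.0006,0,0],"yaw":0,"gripper":1},
  ],
)

```text
t: 14.75
eef_pos: [449.8, -48.0, 111.7]
orientation: [3.142, -0.003, -0.121]
wrist_force: [9.7, -1.1, -1.6]
width: 0.252
```

```bash
python3 st.py
```

```text
t 14.75 [449.8 -48.  111.7] yaw [ 3.1415e+00 -2.5000e-03 -1.2120e-01] F rack x,y,z [ 9.77  0.05 -1.56] T [-0.217 -1.403 -0.029] 0.25214697048657414
```

Request:
servo_tool(
  increments=[
    {"delta_pos":[-0.0002,0,0],"yaw":0,"gripper":1},
    {"delta_pos":[-0.0002,0,0],"yaw":0,"gripper":1},
    {"delta_pos":[-0.0002,0,0],"yaw":0,"gripper":1},
  ],
)

```text
t: 15.0
eef_pos: [449.8, -48.1, 111.7]
orientation: [3.142, -0.003, -0.121]
wrist_force: [10.7, -1.7, -2.3]
width: 0.249
```

```bash
python3 st.py
python3 - <<'E'
from h import *
d=cam("wrist");save(d["img"],"w10.png",(90,0,440,70),2.2)
t=cam("top");save(t["img"],"t10.png",(240,90,380,250),3.7)
s=cam("scene");save(s["img"],"s10.png",(170,120,350,320),3)
E
```

```text
t 15.0 [449.8 -48.1 111.7] yaw [ 3.1415e+00 -3.0000e-03 -1.2120e-01] F rack x,y,z [10.87 -0.42 -2.33] T [-0.208 -1.532  0.016] 0.2488934520492358
```

View pics/w10.png

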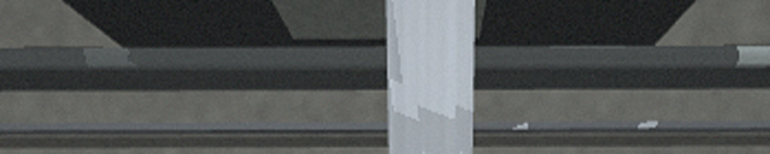

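View pics/t10.png

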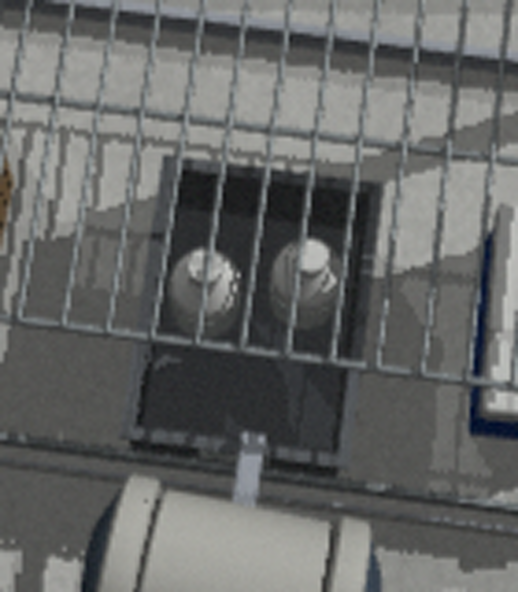

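View pics/s10.png

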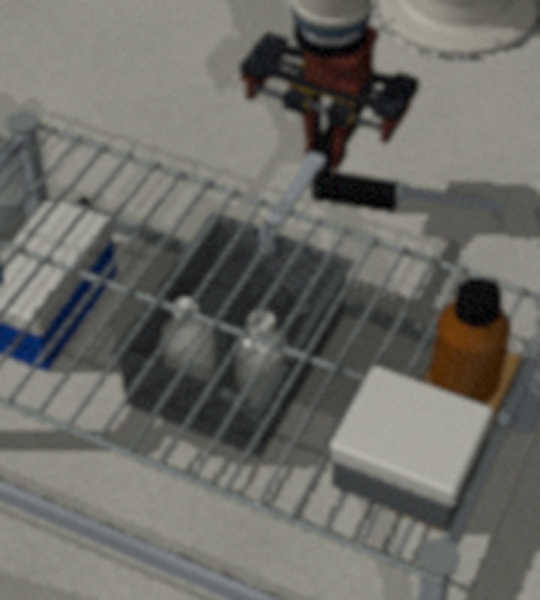

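The wall's lower edge lies along the bar's inner edge over the full width, and the label's edge is parallel to the bar. Pull is about 9–10 N against about 5 N of drag. I'll hold it a touch firmer for a moment.

Request:
servo_tool(
  increments=[
    {"delta_pos":[-0.0002,0,0],"yaw":0,"gripper":1},
    {"delta_pos":[-0.0002,0,0],"yaw":0,"gripper":1},
    {"delta_pos":[-0.0002,0,0],"yaw":0,"gripper":1},
    {"delta_pos":[-0.0002,0,0],"yaw":0,"gripper":1},
    {"delta_pos":[-0.0002,0,0],"yaw":0,"gripper":1},
  ],
)

```text
t: 15.57
eef_pos: [449.8, -48.1, 111.7]
orientation: [3.142, -0.003, -0.121]
wrist_force: [11.6, -1.1, -3.8]
width: 0.249
```

```bash
python3 st.py
python3 - <<'E'
from h import *
d=cam("wrist");g=d["img"].astype(int)
for c in (140,160,180,200,220,250,320,350,380,400): print(c,[int(x) for x in g[8:30,c].sum(1)])
t=cam("top")
# side rim edges in top view (crop t10: /3.7 + (240,90)), z=115
f=lambda u,v:onz(t,240+u/3.7,90+v/3.7,115)
for a,b in [((166,158),(132,437)),((380,182),(340,462))]:
    A,B=f(*a),f(*b);print(A,B,np.arctan2((A-B)[1],(A-B)[0]))
E
```

```text
t 15.5667 [449.8 -48.1 111.7] yaw [ 3.1415 -0.0034 -0.1212] F rack x,y,z [11.66  0.29 -3.8 ] T [-0.235 -1.616  0.051] 0.24899577577524096
140 [108, 92, 117, 104, 80, 114, 96, 91, 109, 190, 309, 294, 285, 218, 286, 271, 272, 258, 275, 257, 266, 244]
160 [85, 88, 74, 135, 88, 98, 103, 113, 94, 97, 91, 86, 96, 147, 210, 218, 212, 230, 225, 225, 210, 214]
180 [97, 102, 100, 89, 86, 91, 102, 102, 108, 112, 109, 105, 107, 136, 231, 225, 218, 209, 227, 224, 216, 217]
200 [102, 75, 100, 106, 118, 95, 102, 87, 111, 99, 91, 102, 95, 139, 231, 222, 213, 223, 212, 220, 218, 218]
220 [208, 204, 219, 210, 138, 131, 96, 79, 95, 92, 90, 106, 102, 161, 230, 220, 219, 229, 211, 226, 230, 211]
250 [198, 196, 218, 211, 221, 198, 214, 217, 211, 176, 105, 93, 118, 173, 233, 225, 234, 217, 226, 218, 223, 203]
320 [84, 111, 102, 88, 96, 110, 87, 96, 101, 114, 97, 97, 124, 202, 237, 225, 231, 219, 222, 208, 223, 222]
350 [101, 95, 99, 102, 91, 108, 91, 109, 107, 100, 89, 106, 124, 203, 221, 225, 223, 216, 219, 226, 225, 205]
380 [112, 86, 112, 102, 91, 103, 99, 99, 114, 100, 97, 102, 125, 264, 229, 216, 225, 217, 207, 234, 221, 206]
400 [310, 310, 305, 302, 304, 305, 297, 303, 307, 310, 301, 323, 302, 219, 222, 230, 218, 209, 226, 230, 229, 200]
[799.43831643  -1.1232081  115.        ] [594.01999872  17.19674289 115.        ] -0.08894830358957358
[ 784.27033294 -154.63670253  115.        ] [ 579.34367661 -126.71737453  115.        ] -0.13540690920514167
```

Run:
```python
from h import *
d=cam("wrist");g=d["img"].astype(float).sum(2)
def edge(c,r0,r1,lo,hi):
    col=g[r0:r1,c];mid=(lo+hi)/2
    for i in range(len(col)-1):
        if col[i]>mid>=col[i+1]: return r0+i+(col[i]-mid)/(col[i]-col[i+1])
print([(c,edge(c,5,21,100,210)) for c in list(range(224,266,4))+[306,307,308,309,310]])
# bar inner edge rows
def up(c,r0,r1,mid):
    col=g[r0:r1,c]
    for i in range(len(col)-1):
        if col[i]<mid<=col[i+1]: return r0+i+(mid-col[i])/(col[i+1]-col[i])
print([(c,round(up(c,18,24,160) or 0,2)) for c in range(156,384,12) if not 266<c<306])
save(d["img"],"w11.png",(130,0,410,40),2.8)
```

```text
[(224, np.float64(17.261363636363637)), (228, np.float64(17.25)), (232, np.float64(17.15730337078652)), (236, np.float64(17.232558139534884)), (240, np.float64(17.25287356321839)), (244, np.float64(17.29824561403509)), (248, np.float64(17.333333333333332)), (252, np.float64(17.26388888888889)), (256, np.float64(17.333333333333332)), (260, np.float64(17.253968253968253)), (264, np.float64(17.123287671232877)), (306, np.float64(16.37037037037037)), (307, np.float64(16.915254237288135)), (308, np.float64(13.266666666666667)), (309, np.float64(7.538461538461538)), (310, None)]
[(156, np.float64(21.36)), (168, np.float64(21.27)), (180, np.float64(21.24)), (192, np.float64(21.07)), (204, np.float64(21.12)), (216, np.float64(21.05)), (228, np.float64(21.14)), (240, np.float64(20.9)), (252, np.float64(20.73)), (264, np.float64(21.08)), (312, np.float64(20.41)), (324, np.float64(20.49)), (336, np.float64(20.59)), (348, np.float64(20.51)), (360, np.float64(20.58)), (372, np.float64(20.17))]
```

View pics/w11.png

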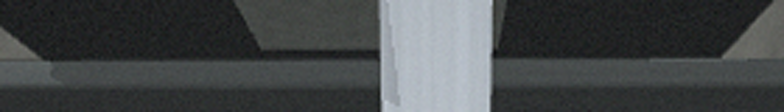

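The label's bottom edge and the bar are parallel within about 0.005 rad. TCP stayed put while the force rose from 7.5 to 11.6 N, so the tote is seated. Now I unhook: forward 9 mm, up, then back.

Request:
servo_tool(
  increments=[
    {"delta_pos":[0.0007,0,0],"yaw":0,"gripper":1},
    {"delta_pos":[0.0015,0,0],"yaw":0,"gripper":1},
    {"delta_pos":[0.004,0,0],"yaw":0,"gripper":1},
    {"delta_pos":[0.007,0,0],"yaw":0,"gripper":1},
    {"delta_pos":[0.009,0,0],"yaw":0,"gripper":1},
  ],
)

```text
t: 16.13
eef_pos: [456.7, -48.9, 110.8]
orientation: [-3.142, 0.003, -0.121]
wrist_force: [0.0, 0.1, -1.0]
width: 0.251
```

Request:
servo_tool(
  increments=[
    {"delta_pos":[0.001,0,-0.005],"yaw":0,"gripper":1},
    {"delta_pos":[0.001,0,-0.012],"yaw":0,"gripper":1},
    {"delta_pos":[0.001,0,-0.022],"yaw":0,"gripper":1},
    {"delta_pos":[0.001,0,-0.034],"yaw":0,"gripper":1},
    {"delta_pos":[0.001,0,-0.04],"yaw":0,"gripper":1},
  ],
)

```text
t: 16.55
eef_pos: [459.0, -49.2, 154.5]
orientation: [3.141, -0.003, -0.121]
wrist_force: [0.8, -0.9, -0.8]
width: 0.249
```

```bash
python3 tl.py w12.png
python3 - <<'E'
from h import *
s=cam("scene");save(s["img"],"s12.png",(170,120,350,320),3)
E
```

```text
t 16.55 [459.  -49.2 154.5] yaw [ 3.1414e+00 -3.0000e-03 -1.2120e-01] F rack x,y,z [ 0.92 -0.78 -0.79] T [0.028 0.134 0.007] 0.24884361316679393
```

View pics/w12.png

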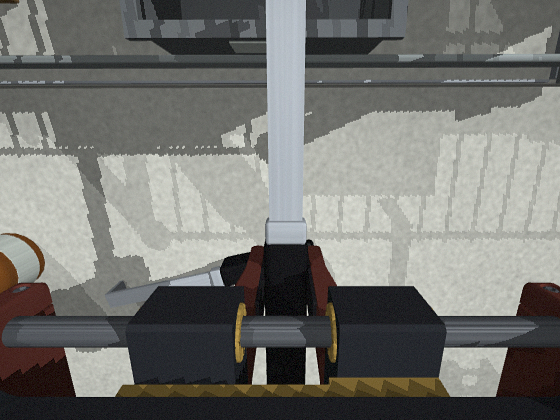

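View pics/s12.png

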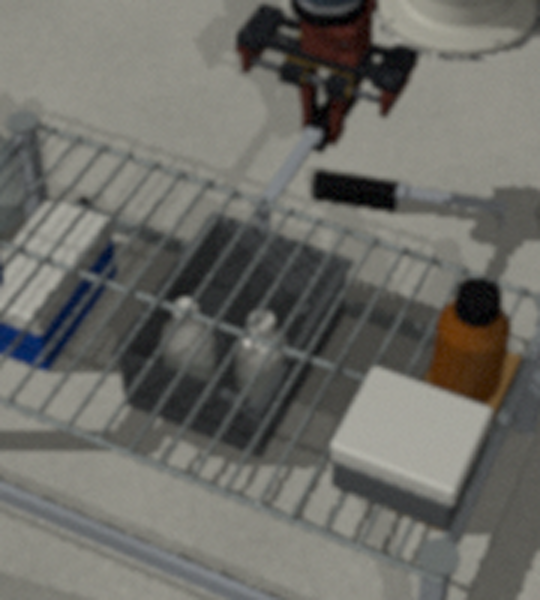

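The rim edge, from (127,40) to (408,39), is parallel to the bar and the tip is clear. I'll back out and return the hook to where it stood.

Request:
servo_tool(
  increments=[
    {"delta_pos":[-0.01,0,0],"yaw":0,"gripper":1},
    {"delta_pos":[-0.02,0,0],"yaw":0,"gripper":1},
    {"delta_pos":[-0.03,0,0],"yaw":-0.1,"gripper":1},
    {"delta_pos":[-0.03,0,0],"yaw":-0.21,"gripper":1},
    {"delta_pos":[-0.03,0,0],"yaw":-0.32,"gripper":1},
  ],
)

```text
t: 17.07
eef_pos: [428.2, -45.4, 151.6]
orientation: [3.142, -0.0, 0.204]
wrist_force: [0.1, 0.9, -1.6]
width: 0.252
```

Request:
servo_tool(
  increments=[
    {"delta_pos":[0,0,0],"yaw":-0.11,"gripper":1},
    {"delta_pos":[0,0,0],"yaw":-0.22,"gripper":1},
    {"delta_pos":[0,0,0],"yaw":-0.33,"gripper":1},
    {"delta_pos":[0,0,0],"yaw":-0.44,"gripper":1},
    {"delta_pos":[0,0,0],"yaw":-0.55,"gripper":1},
  ],
)

```text
t: 17.48
eef_pos: [428.4, -45.4, 151.4]
orientation: [-3.141, 0.0, 0.754]
wrist_force: [-0.5, -1.0, -1.4]
width: 0.247
```

```bash
python3 st.py; python3 mv.py 428.3 -45.6 152.9 0.749 460.2 -253.7 146 1.769
```

```text
t 17.4833 [428.4 -45.4 151.4] yaw [-3.1413e+00  2.0000e-04  7.5420e-01] F rack x,y,z [-0.36 -1.06 -1.41] T [-0.02   0.14   0.017] 0.24707414075300604
delta [-0.1183  0.1741  0.0069] yaw -1.02 dist 0.21064384633784106
```

Request:
servo_tool(
  increments=[
    {"delta_pos":[-0.015,0.022,0],"yaw":-0.11,"gripper":1},
    {"delta_pos":[-0.03,0.044,0],"yaw":-0.22,"gripper":1},
    {"delta_pos":[-0.045,0.066,0],"yaw":-0.33,"gripper":1},
    {"delta_pos":[-0.06,0.088,0],"yaw":-0.44,"gripper":1},
    {"delta_pos":[-0.075,0.11,0],"yaw":-0.55,"gripper":1},
  ],
)

```text
t: 17.9
eef_pos: [448.4, -178.2, 151.4]
orientation: [-3.141, -0.0, 1.304]
wrist_force: [1.2, -0.2, -2.0]
width: 0.25
```

```bash
python3 st.py
python3 - <<'E'
from cell import sensors
import subprocess
o=sensors.get_obs();e=o["eef_pos"]
print(subprocess.run(["python3","mv.py",*map(str,e),str(o["orientation"][2]),"460.2","-253.7","60","1.769"],capture_output=True,text=True).stdout)
E
```

```text
t 17.9 [ 448.4 -178.2  151.4] yaw [-3.1414e+00 -1.0000e-04  1.3044e+00] F rack x,y,z [ 1.22 -0.04 -1.96] T [-0.076  0.058  0.058] 0.24993756508910758
delta [-0.0697  0.0312  0.0914] yaw -0.4646 dist 0.11913251786484062
```

Request:
servo_tool(
  increments=[
    {"delta_pos":[-0.017,0.008,0],"yaw":-0.115,"gripper":1},
    {"delta_pos":[-0.034,0.016,0],"yaw":-0.23,"gripper":1},
    {"delta_pos":[-0.052,0.024,0.01],"yaw":-0.35,"gripper":1},
    {"delta_pos":[-0.07,0.031,0.04],"yaw":-0.465,"gripper":1},
    {"delta_pos":[-0.07,0.031,0.075],"yaw":-0.465,"gripper":1},
  ],
)

```text
t: 18.32
eef_pos: [460.9, -256.7, 78.2]
orientation: [3.138, 0.005, 1.768]
wrist_force: [0.7, -0.3, -1.3]
width: 0.247
```

Request:
servo_tool(
  increments=[
    {"delta_pos":[0,0,0.01],"yaw":0,"gripper":1},
    {"delta_pos":[0,0,0.02],"yaw":0,"gripper":1},
    {"delta_pos":[0,0,0.03],"yaw":0,"gripper":1},
    {"delta_pos":[0,0,0.03],"yaw":0,"gripper":1},
  ],
)

```text
t: 18.65
eef_pos: [459.3, -252.1, 45.7]
orientation: [-3.141, -0.001, 1.764]
wrist_force: [-0.5, 0.3, -1.0]
width: 0.243
```

```bash
python3 st.py
```

```text
t 18.65 [ 459.3 -252.1   45.7] yaw [-3.1406e+00 -1.1000e-03  1.7641e+00] F rack x,y,z [-0.5   0.24 -0.95] T [-0.044  0.071  0.023] 0.24308217263084006
```

Request:
servo_tool(
  increments=[
    {"delta_pos":[0,0,0.008],"yaw":0,"gripper":1},
    {"delta_pos":[0,0,0.016],"yaw":0,"gripper":1},
    {"delta_pos":[0,0,0.022],"yaw":0,"gripper":1},
    {"delta_pos":[0,0,0.026],"yaw":0,"gripper":1},
    {"delta_pos":[0,0,0.026],"yaw":0,"gripper":1},
  ],
)

```text
t: 19.07
eef_pos: [459.2, -252.4, 19.6]
orientation: [-3.14, -0.001, 1.764]
wrist_force: [-0.1, 0.1, -1.5]
width: 0.248
```

```bash
python3 st.py
```

```text
t 19.0667 [ 459.2 -252.4   19.6] yaw [-3.1405e+00 -1.0000e-03  1.7639e+00] F rack x,y,z [-0.11  0.12 -1.49] T [-0.085  0.067 -0.043] 0.24846042275182012
```

Request:
servo_tool(
  increments=[
    {"delta_pos":[0,0,0.001],"yaw":0,"gripper":1},
    {"delta_pos":[0,0,0.002],"yaw":0,"gripper":1},
    {"delta_pos":[0,0,0.003],"yaw":0,"gripper":1},
    {"delta_pos":[0,0,0.0035],"yaw":0,"gripper":1},
    {"delta_pos":[0,0,0.0035],"yaw":0,"gripper":1},
  ],
)

```text
t: 19.48
eef_pos: [459.6, -252.8, 17.2]
orientation: [3.142, 0.0, 1.764]
wrist_force: [0.7, 0.7, -1.2]
width: 0.249
```

```bash
python3 tl.py w13.png
```

```text
t 19.4833 [ 459.6 -252.8   17.2] yaw [3.1416e+00 1.0000e-04 1.7638e+00] F rack x,y,z [ 0.58  0.79 -1.21] T [-0.074  0.068 -0.037] 0.2485794655124926
```

View pics/w13.png

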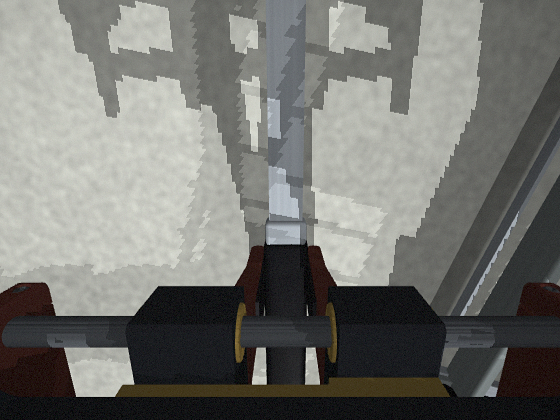

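Request:
servo_tool(
  increments=[
    {"delta_pos":[0,0,0.0005],"yaw":0,"gripper":1},
    {"delta_pos":[0,0,0.001],"yaw":0,"gripper":1},
    {"delta_pos":[0,0,0.0015],"yaw":0,"gripper":1},
    {"delta_pos":[0,0,0.0015],"yaw":0,"gripper":1},
  ],
)

```text
t: 19.87
eef_pos: [459.6, -252.8, 15.6]
orientation: [3.142, 0.0, 1.764]
wrist_force: [0.4, -0.0, 0.1]
width: 0.249
```

```bash
python3 st.py
```

```text
t 19.8667 [ 459.6 -252.8   15.6] yaw [3.1416e+00 1.0000e-04 1.7638e+00] F rack x,y,z [0.36 0.03 0.1 ] T [-0.048  0.105  0.007] 0.24904332954360842
```

The hook is standing at its old height with its weight off the gripper. I'll open and rise.

Request:
servo_tool(
  increments=[
    {"delta_pos":[0,0,0],"yaw":0,"gripper":0.4},
    {"delta_pos":[0,0,0],"yaw":0,"gripper":0.3},
    {"delta_pos":[0,0,0],"yaw":0,"gripper":0},
    {"delta_pos":[0,0,0],"yaw":0,"gripper":0},
    {"delta_pos":[0,0,0],"yaw":0,"gripper":0},
  ],
)

```text
t: 20.28
eef_pos: [459.7, -252.9, 15.8]
orientation: [3.141, 0.0, 1.764]
wrist_force: [-0.0, 0.2, 0.1]
width: 0.493
```

Request:
servo_tool(
  increments=[
    {"delta_pos":[0,0,-0.01],"yaw":0,"gripper":0},
    {"delta_pos":[0,0,-0.03],"yaw":0,"gripper":0},
    {"delta_pos":[0,0,-0.06],"yaw":0,"gripper":0},
    {"delta_pos":[0,0,-0.1],"yaw":0,"gripper":0},
    {"delta_pos":[0,0,-0.14],"yaw":0,"gripper":0},
  ],
)

```text
t: 20.7
eef_pos: [458.9, -252.4, 157.1]
orientation: [-3.14, -0.001, 1.764]
wrist_force: [1.4, -0.8, -0.7]
width: 0.498
```

Request:
servo_tool(
  increments=[
    {"delta_pos":[0,0,-0.03],"yaw":0,"gripper":0},
    {"delta_pos":[0,0.03,-0.06],"yaw":0,"gripper":0},
    {"delta_pos":[0,0,-0.08],"yaw":0,"gripper":0},
    {"delta_pos":[0,0,-0.08],"yaw":0,"gripper":0},
    {"delta_pos":[0,0,-0.08],"yaw":0,"gripper":0},
  ],
)

```text
t: 21.12
eef_pos: [460.0, -253.3, 237.6]
orientation: [3.139, 0.002, 1.763]
wrist_force: [-0.4, 0.1, -1.3]
width: 0.503
```

```bash
python3 tl.py w14.png
python3 - <<'E'
from h import *
s=cam("scene");save(s["img"],"s14.png",(110,120,380,340),2.9)
t=cam("top");save(t["img"],"t14.png",(180,75,440,285),3)
E
```

```text
t 21.1167 [ 460.  -253.3  237.6] yaw [3.1392e+00 2.2000e-03 1.7631e+00] F rack x,y,z [-0.36  0.02 -1.25] T [-0.078  0.055  0.04 ] 0.5025489176306193
```

View pics/w14.png

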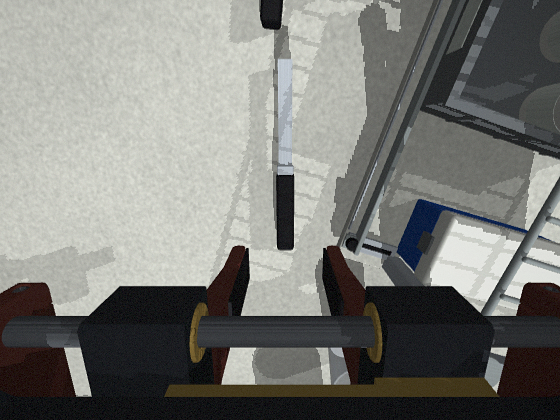

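View pics/s14.png

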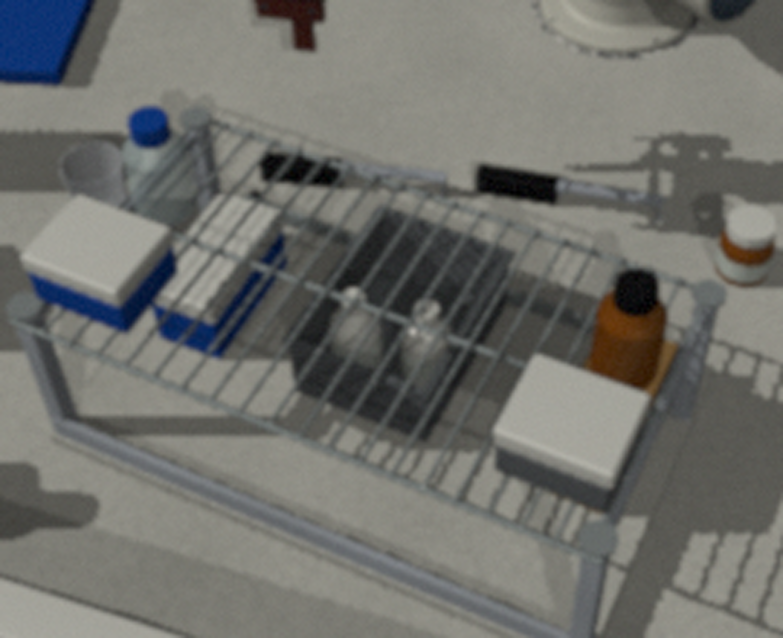

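View pics/t14.png

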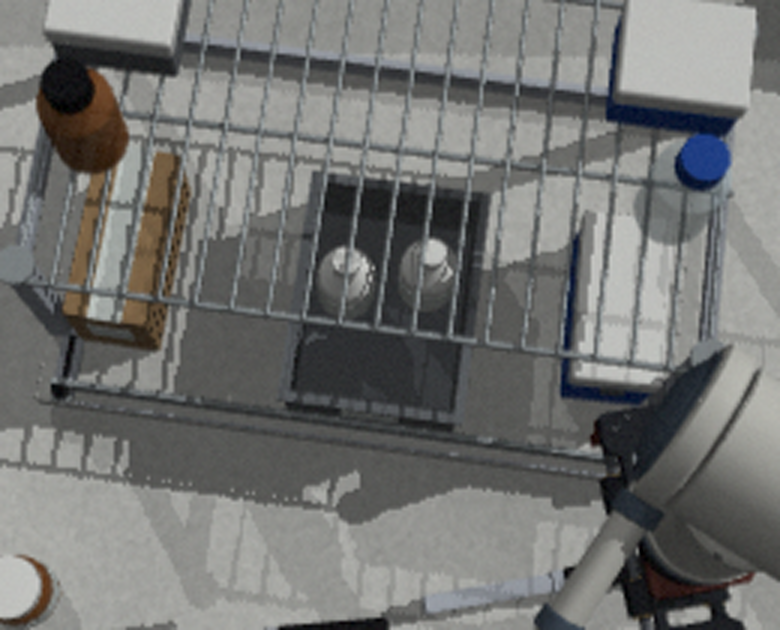

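Run:
```python
from h import *
d=cam("wrist")  # intrinsics/mount; replace pose by the one of w12
T=np.eye(4);T[:3,:3]=R.from_euler('xyz',[3.1414,-.003,-.1212]).as_matrix();T[:3,3]=[459,-49.2,154.5]
im=cv2.imread("pics/w12.png").astype(int).sum(2)
d["c2w"]=T@np.array(d["mount"])
for c in (150,200,240,330,360,400): print(c,im[30:66,c].tolist())
u=np.array([np.cos(-.1214),np.sin(-.1214)])
for p in [(127,40.5,115),(408,39.5,115),(127,55,54),(408,55,54)]: print(p,onz(d,*p)[:2]@u)
```

```text
150 [189, 202, 212, 197, 232, 335, 338, 310, 94, 104, 155, 315, 302, 308, 308, 317, 305, 308, 312, 311, 316, 327, 321, 317, 307, 240, 227, 234, 235, 229, 235, 217, 190, 151, 141, 139]
200 [317, 207, 223, 214, 225, 218, 221, 219, 75, 108, 102, 113, 100, 112, 112, 93, 95, 109, 110, 100, 115, 90, 108, 105, 135, 249, 243, 232, 235, 225, 225, 220, 192, 158, 141, 147]
240 [213, 216, 260, 349, 339, 350, 350, 272, 95, 114, 125, 264, 349, 242, 205, 218, 216, 207, 235, 222, 217, 211, 214, 113, 132, 259, 239, 241, 237, 242, 239, 210, 186, 148, 138, 136]
330 [330, 334, 333, 337, 331, 339, 333, 208, 93, 101, 97, 113, 119, 78, 103, 121, 119, 100, 92, 102, 106, 118, 91, 89, 150, 231, 233, 231, 225, 236, 221, 221, 169, 141, 143, 149]
360 [232, 211, 220, 210, 205, 223, 223, 163, 99, 101, 111, 103, 112, 102, 95, 100, 103, 107, 86, 107, 93, 105, 101, 99, 160, 240, 239, 236, 218, 240, 228, 211, 178, 133, 135, 150]
400 [324, 320, 326, 327, 332, 331, 318, 118, 94, 140, 286, 325, 314, 315, 323, 312, 312, 322, 296, 303, 303, 305, 298, 304, 352, 464, 446, 424, 396, 388, 371, 263, 191, 139, 144, 152]
(127, 40.5, 115) 587.0809322505527
(408, 39.5, 115) 587.3957876130534
(127, 55, 54) 593.0126397628699
(408, 55, 54) 592.7508205115886
```

Rim and bar edges are parallel within about 0.002 rad, and the wall is within about 1 mm of the bar face. The hook stands where it was and the gripper is clear at z 237, so I'll hand in.

```bash
python3 -c "
from cell import bot,sensors
print(abs(sensors.get_obs()['qd']).max());print(bot.close_job())"
```

```text
0.002275948040437594
the job is handed in; nothing more can be done
None
```

The tote is against the stop bar and the hook is back on the bench. I handed the job in at about 21 s; no verdict was reported.

- **Pull:** I took the right-hand hook, lowered its end behind the tote's front wall and drew the tote about 100 mm forward. It dragged with about 5 N. At the bar the pull rose to about 11–12 N while the tool stopped moving. That puts roughly 6 N on the bar if the drag stayed the same; the bar load was not measured directly.
- **Tote check:** The wrist view taken after unhooking showed the tote's front edge parallel to the bar within about 0.005 rad. The front wall was within about 1 mm of the bar face, with the calibration good to about 2 mm. A rougher top-view measurement while pulling put the tote about 0.01 rad off square. Its two side edges differed by about 0.05 rad, so I trusted the wrist view.
- **Hook check:** It is standing upright at its old place, within a couple of millimetres. The jaws were open and well clear at height 237 mm.
- **Other objects:** The carton, sample box, jar and beaker look unmoved in the final pictures; I did not measure them again.

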